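Load the bench mixer with specimen jars, cover it and set its speed lever

ROBOT

A 6-joint arm with a two-finger parallel gripper is mounted at the origin on the work surface. World frame = base frame: x ahead of the robot, y to its left, z up, the work surface at z = 0. Lengths are in mm, angles in rad, forces in N, time in s.
With the tool pointing down it reaches from about 350 to 975 mm from the base axis. Payload 7.1 kg.
Tool frame: the origin (TCP) lies at the very end of the fingers, on their centre line; the grasp point (between the pads) lies 19 mm behind it; y points along the fingers, x is the direction in which the jaws open and shut, and the axes are right-handed (so a half turn about y gives the same grasp; the last joint's range is limited). The gripper opens to 88 mm and grips with 3 to 60 N. Pads are 20 mm wide; open, the fingers measure 115 mm over their backs; the gripper's body (75 mm by 178 mm) begins 61 mm behind the grasp point.
Start: joints at [1.155, 0.423, 1.63, -0, 1.089, -0.019], TCP at [241.511, 576.435, 222.675] pointing down, gripper open.
Joint ranges: [-3, 3], [-0.9, 2.11], [0.09, 2.58], [-1.31, 4.45], [0.11, 2.69], [-2.54, 2.54]. Speed limits (rad/s): [2.39, 2.39, 3.01, 3.14, 3.14, 3.14].

INTERFACE

Orientations are given as a rotation vector (axis times angle).
In Python, from workcell import ctrl gives the robot as it stands. The module is installed in compiled form; this text tells all that it offers.
- The arm moves only by the tool carry_out, never from a script. Its arguments are lists of equal length, an entry for each row: "delta_pos": the shift along the tool's x, y, z in cm, a list of three; "rotation": the turn, a rotation vector about the tool's x, y, z in rad, a list of three. In form: {"delta_pos": [[dx, dy, dz], ...], "rotation": [[wx, wy, wz], ...]}. A call has 1 to 12 rows; each row is the pose to reach, as a shift and turn from the pose commanded when the call began, along the tool's axes at that moment; what a row does not reach only later rows make up. A row lasts 1/12 s, in which the tool goes at most 41.7 mm and 7.16 degrees, less where a joint would pass 70% of its speed; a pose out of reach is approached as far as the arm can. A call with a gripper value outside its range is refused whole. "hand" is the closure in counts, from 0 (fully open) to 255 (shut), set as the call begins (left out, the last holds). The fingers move at their own pace and stop on an object; the grip force is fixed at half the most. Time passes only in rows, so rows that repeat a pose let the fingers close. It gives the time, the measured TCP pose, the force and the opening at its end, in the units of the state.
- ctrl.get_obs(): the state, without advancing time (a new reading comes with each control period).
- ctrl.get_image(name): name is "side" or "top" or "wrist"; returns the picture (480x640x3 uint8, red, green, blue); there is no depth.
- ctrl.camera_info(name): a dict with "fov_y" (degrees; the focal length in pixels is half the picture's height over the tangent of half this angle, whatever the lens; pixels are square), "cx", "cy" (the principal point, pixels), "k1" (the pictures are not rectified: a ray, as slopes to the right and down, at radius r is drawn at 1 + k1 r^2 times it, then the intrinsics apply), "R" (3x3) and "t" (3): a world point X has camera coordinates R X + t; the wrist camera has in their place "T_tool_cam" (4x4, takes a point from camera to tool coordinates, whose origin is the TCP and whose axes are the tool frame's). Camera axes: x right, y down, z forward; pixel columns grow to the right and rows downward; lengths in mm; the calibration is good to about 2 mm. A picture is of the moment at which its call begins: read the wrist's pose just before it. camera_info takes no time and is no camera call.
- ctrl.close_job(): hands the job in, once; it reports no verdict.
The state is a dict: "t": time; "qpos": joint angles; "qvel": joint speeds; "joint_torque": joint torques, N m; "ee_pos": TCP position; "orientation": TCP orientation; "ft_force": force on the tool from outside, world axes, zero at the start; "moment": the same for the moment, N m; "width": finger opening in mm.
Only numpy, scipy, OpenCV 4.12 (cv2) and the standard library are available. Lean on these libraries where they do the work, as an engineer would, in place of code of your own. Each camera call takes 0.05 s, during which the arm holds its last target.

TASK

First swing the mixer's speed lever back to its stop (the thick mark), then lift the cover off the tub and lay it flat on the round black mat. Next stand all the squat red-capped jars from the bench (not the thin tubes in the racks) upright on the floor of the tub, and once they are all in, put the cover back so that it sits level on the rim with its boss inside; last, set the lever to 60 degrees, the second thin mark from the stop. Leave the other things on the bench where they are.

Things in the scene. Friction and masses are not known exactly. Their poses are not given: they have to be found in the camera images.
- speed_lever (a joint): Angle (rad) of the mixer's speed lever, a dark steel arm that swings level on top of the white console to the left of the tub, about an upright hinge. 0 = against its stop at the thick mark (arm pointing to the robot's side); it grows clockwise seen from above, up to 2.18. Thin marks on the console stand at 30, 60, 90 and 120 degrees (0.524, 1.047, 1.571, 2.094) from the thick stop mark. It stays where it is left; about 2 N at the post moves it.
- lever_post (a point): The lever's handle: an upright black round post, 18 mm diameter, at the free end of the arm, 65 mm from the hinge axis. This point is on the post's axis, 142 mm above the bench; the post rises from the arm (top of arm 114 mm above the bench) to 160 mm above the bench. It can be pinched from above, or pushed.
- lever_hinge (a point): Point on the lever's upright hinge axis, at the same height as lever_post (142 mm above the bench). Fixed to the mixer; the console top around it is 100 mm above the bench.
- tub_floor (a point): Centre of the inside floor of the mixer's round steel tub, 55 mm above the bench. Inside: 190 mm diameter, 56 mm deep. Outside 200 mm diameter, on a white round base of 224 mm diameter. The axes are the mixer's: z up.
- tub_rim (a point): Centre of the tub's mouth, at the height of the top of the rim (111 mm above the bench); the rim's wall is 5 mm thick.
- cover_seat (a point): The loose grey cover, a disc 208 mm in diameter and 5 mm thick, 0.3 kg. This point is the centre of the disc's underside, which lies on the rim when seated (so it then coincides with tub_rim); z points up through the knob. Under the disc a chamfered locating boss 182 mm in diameter, 6 mm high, drops inside the rim (4 mm play all round). Laid on the mat the cover stands on the boss. At the start it sits on the tub.
- cover_knob (a point): Centre of the cover's black round knob, 26 mm diameter and 36 mm high, upright in the middle of the disc: this point is 23 mm above the disc's underside, 18 mm above its top face, 18 mm below the knob's top.
- mat_top (a point): Centre of the top face of the round black rubber mat, 236 mm in diameter, 3 mm thick, fixed flat on the bench to the right of the mixer.
- jar0_mid (a point): A specimen jar: white round body on a heavy clear foot 38 mm in diameter and 8 mm high, red screw cap 36 mm in diameter (body 34 mm), 44 mm high in all, 90 g, standing on the bench to the right of the mat. Point: its centre, 22 mm above its underside; z points out of the cap. From two to four jars are present; None if absent.
- jar1_mid (a point): A specimen jar: white round body on a heavy clear foot 38 mm in diameter and 8 mm high, red screw cap 36 mm in diameter (body 34 mm), 44 mm high in all, 90 g, standing on the bench to the right of the mat. Point: its centre, 22 mm above its underside; z points out of the cap. From two to four jars are present; None if absent.
- jar2_mid (a point): A specimen jar: white round body on a heavy clear foot 38 mm in diameter and 8 mm high, red screw cap 36 mm in diameter (body 34 mm), 44 mm high in all, 90 g, standing on the bench to the right of the mat. Point: its centre, 22 mm above its underside; z points out of the cap. From two to four jars are present; None if absent.
- jar3_mid (a point): A specimen jar: white round body on a heavy clear foot 38 mm in diameter and 8 mm high, red screw cap 36 mm in diameter (body 34 mm), 44 mm high in all, 90 g, standing on the bench to the right of the mat. Point: its centre, 22 mm above its underside; z points out of the cap. From two to four jars are present; None if absent.
- tape: Bystander: small paper-coloured tape roll lying flat among the jars, 42 mm diameter, 19 mm high; origin at the centre of its underside.
- pot: Bystander: low round amber ointment pot among the jars, 36 mm diameter, 25 mm high; origin at the centre of its underside.
- tipbox: Bystander: white box 80 x 120 x 50 mm behind the mat; origin at the centre of its underside.
There are look-alikes about, which are no part of the job. Leave any blue or green look-alike of the part that bears jar0_mid alone.

How it is judged (in metres and radians):
On the way, in this order (a step that is already met when the one before it is completed fails the run):
1. the lever is at its stop (value of joint speed_lever below 0.12 rad), for 0.2 s.
2. the cover lies flat on the mat, lever still at the stop (value of joint speed_lever below 0.12 rad and horizontal distance between cover_seat and mat_top below 0.07 m and z of cover_seat in the frame of mat_top between 0 and 0.012 m and angle between cover_seat's own z axis and vertical below 0.05 rad), for 0.2 s.
3. all the jars stand upright on the tub's floor, lever at the stop (value of joint speed_lever below 0.12 rad and horizontal distance between each of jar0_mid, jar1_mid, jar2_mid, jar3_mid and tub_floor below 0.082 m and z of jar0_mid in the frame of tub_floor between 0.017 and 0.028 m and angle between each of jar0_mid, jar1_mid, jar2_mid, jar3_mid's own z axis and vertical below 0.12 rad and z of jar1_mid in the frame of tub_floor between 0.017 and 0.028 m and z of jar2_mid in the frame of tub_floor between 0.017 and 0.028 m and z of jar3_mid in the frame of tub_floor between 0.017 and 0.028 m), for 0.2 s.
4. the cover is seated on the rim over the jars, lever at the stop (all of step 3 and horizontal distance between cover_seat and tub_rim below 0.007 m and z of cover_seat in the frame of tub_rim between -0.003 and 0.003 m and angle between cover_seat's own z axis and vertical below 0.03 rad), for 0.2 s.
5. the lever is at 60 degrees with the cover seated (value of joint speed_lever between 0.9472 and 1.1472 rad and horizontal distance between cover_seat and tub_rim below 0.007 m and z of cover_seat in the frame of tub_rim between -0.003 and 0.003 m and angle between cover_seat's own z axis and vertical below 0.03 rad), for 0.2 s.
At the end, for the whole second after the job is handed in: The lever is at rest within 0.10 rad (about 6 degrees) of 60 degrees from its stop; every jar present stands upright (within 0.12 rad) on the tub's floor; the cover is seated: within 7 mm of the rim's centre, within 3 mm of the rim's height, and level within 0.03 rad; nothing is held (all of step 5 and horizontal distance between each of jar0_mid, jar1_mid, jar2_mid, jar3_mid and tub_floor below 0.082 m and z of jar0_mid in the frame of tub_floor between 0.017 and 0.028 m and angle between each of jar0_mid, jar1_mid, jar2_mid, jar3_mid's own z axis and vertical below 0.12 rad and z of jar1_mid in the frame of tub_floor between 0.017 and 0.028 m and z of jar2_mid in the frame of tub_floor between 0.017 and 0.028 m and z of jar3_mid in the frame of tub_floor between 0.017 and 0.028 m and velocity of joint speed_lever between -0.05 and 0.05 rad/s); the robot touches nothing.
It fails at once if the tape is pushed more than 8 cm or tipped over (distance of tape from where it was at the start of the episode above 0.08 m or angle between tape's own z axis and vertical above 0.7 rad).
It fails at once if the pot is pushed more than 8 cm or tipped over (distance of pot from where it was at the start of the episode above 0.08 m or angle between pot's own z axis and vertical above 0.7 rad).
It fails at once if the tipbox is pushed more than 8 cm or tipped over (distance of tipbox from where it was at the start of the episode above 0.08 m or angle between tipbox's own z axis and vertical above 0.7 rad).
Of jar0, jar1, jar2, jar3 only 2 to 4 are there at a start; the rules pass over those that are not, and their reading is None.
At some moment in a run one of jar0, jar1, jar2, jar3, cover may be knocked a few centimetres aside while the robot is not near it.
It also fails if it takes over 210 s, if anything falls off the work surface, if the arm or the gripper's body presses on something with over 40 N, if the wrist force passes 120 N, or if a joint passes its speed limit or range.

## Working session

There is one attempt and no reset: what is moved stays moved. The work goes in short steps, Python scripts to look and compute and a tool call to move; the robot and the scene stay as the last step left them, time stands still between calls to the robot, and variables do not carry over. Pictures are saved under pics/ and viewed, and the job is handed in when it is done.

Besides the shell and the picture viewer there is one more tool, called after "Call:" as name(argument=value, ...), one argument or row to a line, values as JSON. carry_out: Moves the arm, as the interface text tells. Its arguments: {"type":"object","properties":{"delta_pos":{"type":"array","items":{"type":"array","items":{"type":"number"}}},"rotation":{"type":"array","items":{"type":"array","items":{"type":"number"}}},"hand":{"type":"number"}},"required":["delta_pos","rotation"]}

```bash
mkdir -p pics
cat > h.py <<'E'
import numpy as np, cv2
from scipy.spatial.transform import Rotation as Ro
from workcell import ctrl
def snap(n,f,crop=None,s=1):
    o=ctrl.get_obs(); im=ctrl.get_image(n)
    im=np.ascontiguousarray(im[:,:,::-1]); cv2.imwrite('pics/raw_'+f+'.png',im)
    if crop: x0,y0,x1,y1=crop; im=im[y0:y1,x0:x1]
    im=cv2.resize(im,None,fx=s,fy=s,interpolation=cv2.INTER_CUBIC)
    cv2.imwrite('pics/'+f+'.png',im); return o
def K(c):
    f=240/np.tan(np.radians(c['fov_y'])/2); return np.array([[f,0,c['cx']],[0,f,c['cy']],[0,0,1.]])
def ext(n,o=None):
    c=ctrl.camera_info(n)
    if n!='wrist': return c,np.array(c['R']),np.array(c['t']).ravel()
    T=np.array(c['T_tool_cam']); Rt=Ro.from_rotvec(o['orientation']).as_matrix(); W=np.eye(4); W[:3,:3]=Rt; W[:3,3]=o['ee_pos']
    M=np.linalg.inv(W@T); return c,M[:3,:3],M[:3,3]
def unproj(n,uv,z,o=None):
    c,R,t=ext(n,o); uv=np.array(uv,float).reshape(-1,1,2)
    p=cv2.undistortPoints(uv,K(c),np.array([c['k1'],0,0,0.])).reshape(-1,2)
    C=-R.T@t; d=np.c_[p,np.ones(len(p))]@R
    z=np.broadcast_to(np.array(z,float),len(p)); return C+d*((z-C[2])/d[:,2])[:,None]
def proj(n,X,o=None):
    c,R,t=ext(n,o); return cv2.projectPoints(np.array(X,float).reshape(-1,3),cv2.Rodrigues(R)[0],t,K(c),np.array([c['k1'],0,0,0.]))[0].reshape(-1,2)
def rel(P,Rm=None):
    "delta cm in tool axes & rotvec to reach world TCP P (mm), R"
    o=ctrl.get_obs(); R0=Ro.from_rotvec(o['orientation'])
    d=R0.inv().apply(np.array(P)-o['ee_pos'])/10
    return d.round(2),(None if Rm is None else (R0.inv()*Ro.from_matrix(Rm)).as_rotvec().round(3))
E
python3 - <<'E'
from h import *
o=snap('top','t0');snap('side','s0');snap('wrist','w0')
print(o); print(Ro.from_rotvec(o['orientation']).as_matrix().round(3))
for n in('top','side','wrist'): print(ctrl.camera_info(n))
E
```

```text
{'t': 0.0, 'qpos': array([ 1.15498308e+00,  4.23815346e-01,  1.63068424e+00, -2.11889983e-05,
        1.08863327e+00, -1.89803460e-02]), 'qvel': array([ 0.00039128,  0.00064976, -0.00165833, -0.0001025 ,  0.00139915,
        0.00064277]), 'joint_torque': array([-9.91742090e-04, -5.44613421e+01, -2.73668468e+01,  6.44577853e-02,
        2.27123313e-02, -1.18334233e-04]), 'ee_pos': array([241.30442471, 575.92725751, 221.91989647]), 'orientation': array([-1.37205954, -0.91117072,  0.91329257]), 'ft_force': array([-0.11159522, -0.07279953, -0.55976841]), 'moment': array([ 0.03409003, -0.00572707, -0.01775273]), 'width': 87.51733217370912}
[[ 0.386 -0.001 -0.922]
 [ 0.922 -0.001  0.386]
 [-0.002 -1.     0.   ]]
{'fov_y': 51.698124506826865, 'cx': 322.0827901956619, 'cy': 231.64974763601975, 'k1': 0.010593708498367903, 'R': array([[ 0.01354939, -0.99971674,  0.01956681],
       [-0.99772346, -0.01481007, -0.06579178],
       [ 0.06606293, -0.01863083, -0.99764151]]), 't': array([ -66.9753783 ,  564.80486058, 1172.13271105])}
{'fov_y': 56.60190167149054, 'cx': 321.3380050095013, 'cy': 235.7732105983963, 'k1': -0.10324927701196969, 'R': array([[ 0.97529798, -0.22063884, -0.01060001],
       [-0.13631402, -0.56340622, -0.81485699],
       [ 0.17381699,  0.7961733 , -0.57956512]]), 't': array([-563.09710669,  160.09415834,  867.87374267])}
{'fov_y': 69.1541585808881, 'cx': 315.75439476498553, 'cy': 236.26519661918474, 'k1': -0.05649641364197415, 'T_tool_cam': array([[ 9.99999828e-01, -4.99959726e-04,  3.05925872e-04,
        -9.79939992e-02],
       [-4.23348610e-04, -2.55111029e-01,  9.66911673e-01,
        -1.61549664e+02],
       [-4.05371831e-04, -9.66911637e-01, -2.55111197e-01,
         6.89345588e+01],
       [ 0.00000000e+00,  0.00000000e+00,  0.00000000e+00,
         1.00000000e+00]])}
```

View pics/t0.png

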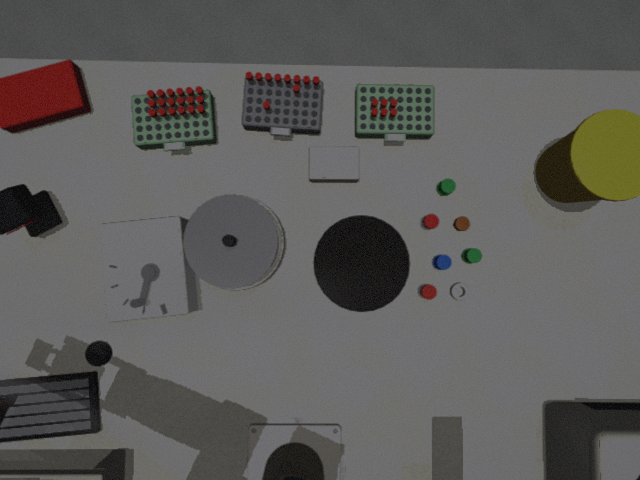

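View pics/s0.png

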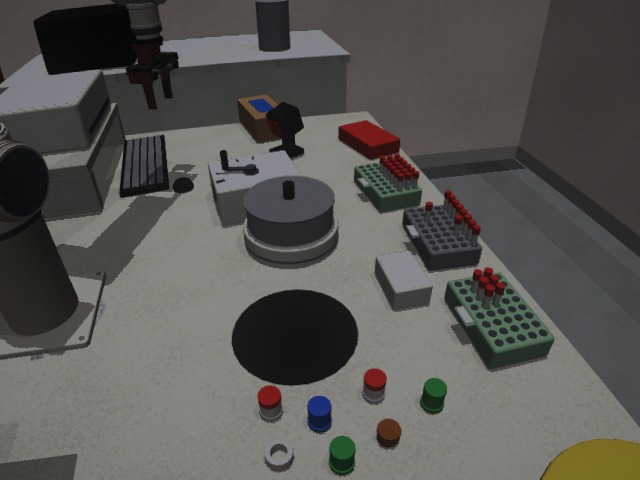

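View pics/w0.png

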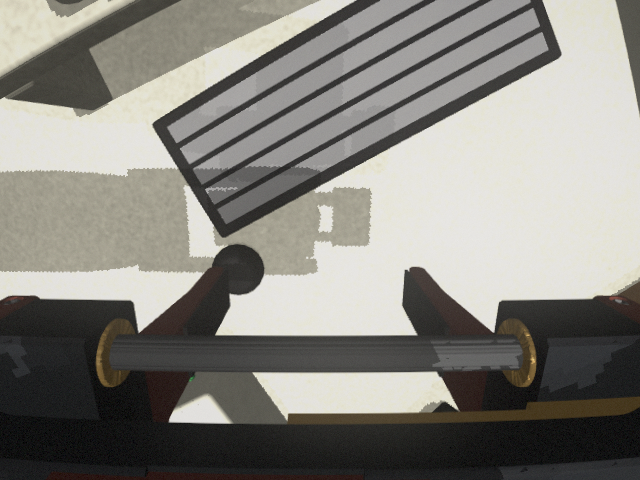

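Two red jars, top view at about (431,221) and (428,292). Blue and green look-alikes stand between them. The lever post is near (138,303), its hinge near (150,272). I'll zoom in to measure.

Run:
```python
import cv2
im=cv2.imread('pics/raw_t0.png')
a=cv2.resize(im[195:335,90:300],None,fx=3.6,fy=3.6,interpolation=2); a=cv2.convertScaleAbs(a,alpha=1.5); cv2.imwrite('pics/a.png',a)
b=cv2.resize(im[165:315,300:500],None,fx=4,fy=4,interpolation=2); b=cv2.convertScaleAbs(b,alpha=1.5);cv2.imwrite('pics/b.png',b)
```

```text
(no output)
```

View pics/a.png

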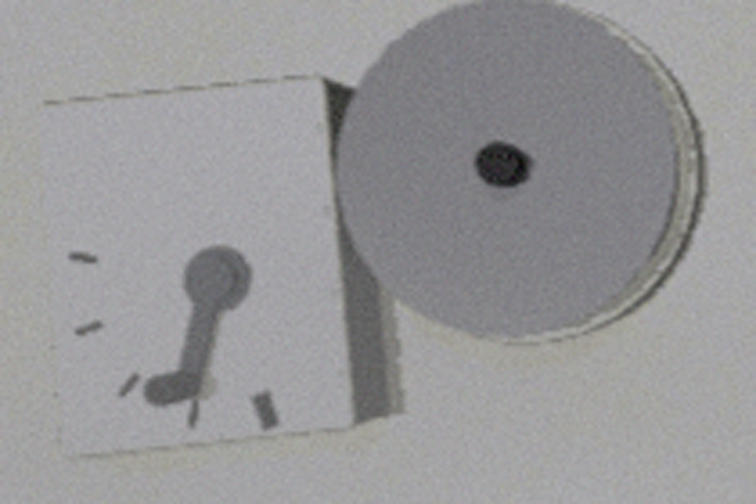

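View pics/b.png

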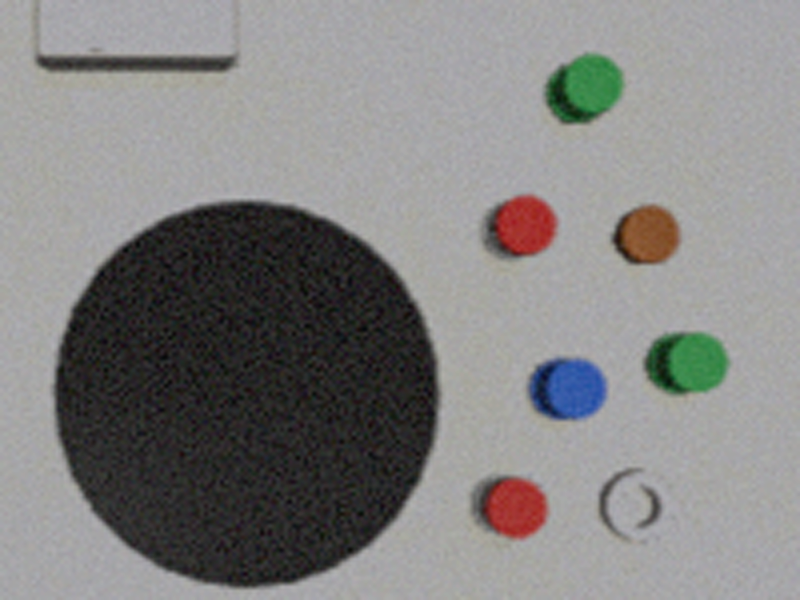

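Run:
```python
from h import *
A=lambda x,y:(x/3.6+90,y/3.6+195)
B=lambda x,y:(x/4+300,y/4+165)
h=unproj('top',[A(217,277)],114)[0];p=unproj('top',[A(188,385)],114)[0];pt=unproj('top',[A(158,391)],160)[0]
print('hinge',h,'postbase',p,'top',pt,np.hypot(*(p-h)[:2]),np.hypot(*(pt-h)[:2]))
for n,m in zip(('thick',30,60,90,120),unproj('top',[A(265,410),A(194,412),A(130,385),A(90,328),A(83,258)],100)):
    d=m-h; print(n,m,np.degrees(np.arctan2(d[1],-d[0])))
d=pt-h; print('lever',np.degrees(np.arctan2(d[1],-d[0])))
print('knob',unproj('top',[A(498,164)],152),'disc',unproj('top',[A(507.5,171)],116))
print('jars',unproj('top',[B(525,225),B(515,507)],44))
print('mat',unproj('top',[B(248,393)],3))
print('others bl,gr,gr,pot,tape',unproj('top',[B(572,388),B(695,362),B(593,85),B(650,235),B(632,504)],[44,44,44,25,19]))
```

```text
hinge [465.67675952 316.84221339 114.        ] postbase [400.48308855 331.78915254 114.        ] top [400.49151892 333.33404913 160.        ] 66.88516819703018 67.23909754089271
thick [384.72025568 289.26473546 100.        ] -18.81118457790882
30 [383.04866809 332.24651774 100.        ] 10.560385440894136
60 [398.99149756 371.60437646 100.        ] 39.39295592442532
90 [433.33779397 397.21876948 100.        ] 68.0829437095684
120 [475.9925756  403.24031002 100.        ] 96.80880527477464
lever 14.19788035109102
knob [[534.98516398 142.52279065 152.        ]] disc [[532.42915596 142.75072994 116.        ]]
jars [[ 592.5663058  -316.59757742   44.        ]
 [ 426.57099947 -310.51058566   44.        ]]
mat [[ 491.228475   -157.35363686    3.        ]]
others bl,gr,gr,pot,tape [[ 496.66078676 -344.25657408   44.        ]
 [ 512.98722737 -417.09749355   44.        ]
 [ 676.76369099 -357.24270705   44.        ]
 [ 589.39258163 -396.63090245   25.        ]
 [ 427.98181663 -386.73610634   19.        ]]
```

```bash
cat >> h.py <<'E'
def dn(a):
    "tool pointing down, jaw direction at world angle a (deg)"
    a=np.radians(a); x=np.array([np.cos(a),np.sin(a),0]); y=np.array([0,0,-1.]); return np.c_[x,y,np.cross(x,y)]
E
python3 - <<'E'
from h import *
print(rel([401.5,332.5,200],dn(90)))
E
```

```text
(array([-16.27,   2.23, -24.18]), array([-0.   , -0.397, -0.001]))
```

Call:
carry_out(
  delta_pos=[
    [-16.3,2.2,-24.2],
    [-16.3,2.2,-24.2],
    [-16.3,2.2,-24.2],
    [-16.3,2.2,-24.2],
    [-16.3,2.2,-24.2],
    [-16.3,2.2,-24.2],
    [-16.3,2.2,-24.2],
    [-16.3,2.2,-24.2],
    [-16.3,2.2,-24.2],
    [-16.3,2.2,-24.2],
    [-16.3,2.2,-24.2],
    [-16.3,2.2,-24.2],
  ],
  rotation=[
    [0,-0.397,0],
    [0,-0.397,0],
    [0,-0.397,0],
    [0,-0.397,0],
    [0,-0.397,0],
    [0,-0.397,0],
    [0,-0.397,0],
    [0,-0.397,0],
    [0,-0.397,0],
    [0,-0.397,0],
    [0,-0.397,0],
    [0,-0.397,0],
  ],
)

```text
t: 1.15
ee_pos: [401.1, 333.8, 200.7]
orientation: [-1.208, -1.211, 1.21]
ft_force: [-0.3, 0.5, 0.4]
width: 87.7
```

Run:
```python
from h import *
o=snap('wrist','w1'); print(o['ee_pos'],rel([401.5,332.5,122],dn(90)), proj('wrist',[[401.5,332.5,160],[401.5,332.5,114],[465.7,316.8,114]],o))
```

```text
[401.05597404 333.82055598 200.74541231] (array([-0.13,  7.87, -0.05]), array([0.   , 0.002, 0.   ])) [[314.01214113 261.58308549]
 [314.25888949 241.355305  ]
 [294.34563728 319.56249255]]
```

View pics/w1.png

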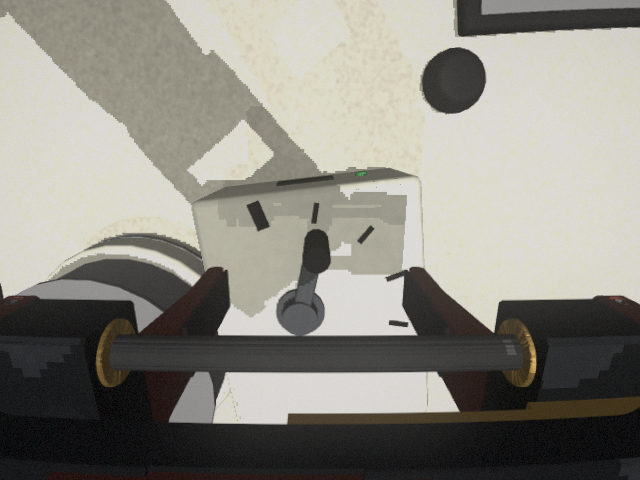

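The wrist view shows the post centred between the jaws: top near (317,262), arm running to the hub at (300,312). I'll descend and pinch it.

Call:
carry_out(
  delta_pos=[
    [-0.1,3,0],
    [-0.1,6,0],
    [-0.1,7.7,0],
    [-0.1,7.7,0],
    [-0.1,7.7,0],
  ],
  rotation=[
    [0,0,0],
    [0,0,0],
    [0,0,0],
    [0,0,0],
    [0,0,0],
  ],
)

```text
t: 1.62
ee_pos: [400.9, 332.0, 123.2]
orientation: [-1.208, -1.209, 1.212]
ft_force: [-0.1, -0.0, 0.4]
width: 87.9
```

Call:
carry_out(
  delta_pos=[
    [0,0,0],
    [0,0,0],
    [0,0,0],
    [0,0,0],
    [0,0,0],
    [0,0,0],
    [0,0,0],
    [0,0,0],
    [0,0,0],
    [0,0,0],
    [0,0,0],
    [0,0,0],
  ],
  rotation=[
    [0,0,0],
    [0,0,0],
    [0,0,0],
    [0,0,0],
    [0,0,0],
    [0,0,0],
    [0,0,0],
    [0,0,0],
    [0,0,0],
    [0,0,0],
    [0,0,0],
    [0,0,0],
  ],
  hand=255,
)

```text
t: 2.62
ee_pos: [401.5, 331.8, 123.7]
orientation: [-1.209, -1.209, 1.209]
ft_force: [-2.3, 2.3, -0.2]
width: 17.6
```

Call:
carry_out(
  delta_pos=[
    [-0.5,0,0.05],
    [-1.0,0,0.07],
    [-1.5,0,0.07],
    [-2.0,0,0.04],
    [-2.5,0,0],
    [-3.0,0,-0.1],
    [-3.4,0,-0.18],
    [-3.6,0,-0.25],
    [-3.6,0,-0.25],
    [-3.6,0,-0.25],
  ],
  rotation=[
    [0,0,0],
    [0,0,0],
    [0,0,0],
    [0,0,0],
    [0,0,0],
    [0,0,0],
    [0,0,0],
    [0,0,0],
    [0,0,0],
    [0,0,0],
  ],
)

```text
t: 3.45
ee_pos: [403.1, 296.9, 123.8]
orientation: [-1.207, -1.209, 1.208]
ft_force: [-8.1, 10.2, 1.7]
width: 17.3
```

Run:
```python
from h import *
o=snap('wrist','w2'); snap('top','t2',(90,195,300,335),3.6); print(o['ee_pos'],o['ft_force'])
```

```text
[403.10198347 296.85993383 123.79099821] [-8.05044925 10.16601138  1.7361497 ]
```

View pics/w2.png

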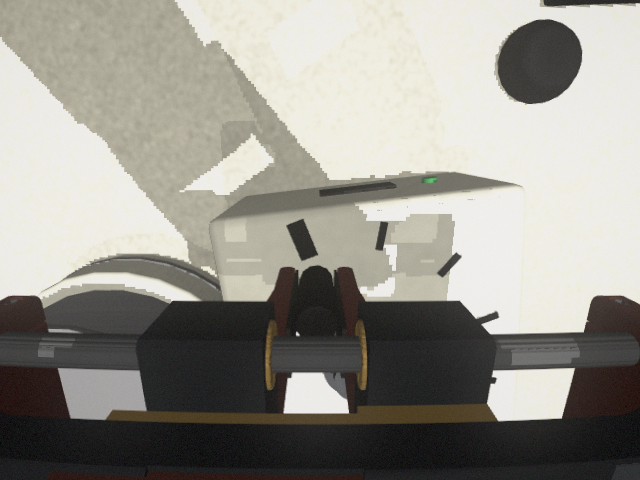

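The force has risen to 10 N, so the lever is against its stop. Releasing and lifting.

Call:
carry_out(
  delta_pos=[
    [0.1,0,0],
    [0.1,0,0],
    [0.1,0,0],
    [0.1,0,0],
    [0.1,0,0],
    [0.1,-3,0],
    [0.1,-6,0],
    [0.1,-9,0],
    [0.1,-9,0],
  ],
  rotation=[
    [0,0,0],
    [0,0,0],
    [0,0,0],
    [0,0,0],
    [0,0,0],
    [0,0,0],
    [0,0,0],
    [0,0,0],
    [0,0,0],
  ],
  hand=0,
)

```text
t: 4.3
ee_pos: [407.0, 298.2, 218.9]
orientation: [-1.211, -1.217, 1.202]
ft_force: [0.8, 0.9, 0.6]
width: 73.9
```

Run:
```python
from h import *
o=snap('wrist','w3'); print(o['ee_pos'],o['qpos'].round(2),o['width'],rel([533.7,142.6,210],dn(90)))
```

```text
[406.99071307 298.2297598  218.85857424] [ 0.61  0.25  1.9  -0.    0.98 -0.96] 73.8605624871983 (array([-15.5 ,   0.66, -12.77]), array([ 0.005, -0.   ,  0.003]))
```

View pics/w3.png

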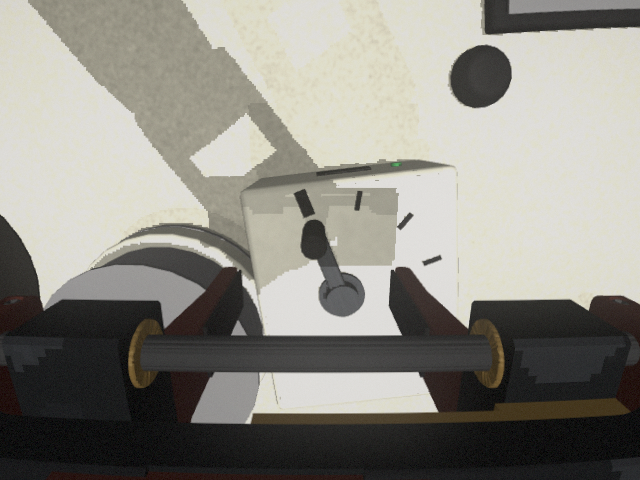

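Lever lies along the thick mark (post at (314,240) pointing at the mark (304,203)). Next is the knob.

Run:
```python
from h import *
print(rel([533.7,142.6,215],dn(45)))
```

```text
(array([-15.5 ,   0.16, -12.77]), array([0.004, 0.785, 0.005]))
```

Call:
carry_out(
  delta_pos=[
    [-15.5,0.1,-12.8],
    [-15.5,0.1,-12.8],
    [-15.5,0.1,-12.8],
    [-15.5,0.1,-12.8],
    [-15.5,0.1,-12.8],
    [-15.5,0.1,-12.8],
    [-15.5,0.1,-12.8],
    [-15.5,0.1,-12.8],
    [-15.5,0.1,-12.8],
    [-15.5,0.1,-12.8],
    [-15.5,0.1,-12.8],
  ],
  rotation=[
    [0,0.785,0],
    [0,0.785,0],
    [0,0.785,0],
    [0,0.785,0],
    [0,0.785,0],
    [0,0.785,0],
    [0,0.785,0],
    [0,0.785,0],
    [0,0.785,0],
    [0,0.785,0],
    [0,0.785,0],
  ],
)

```text
t: 5.27
ee_pos: [531.8, 141.9, 212.3]
orientation: [-1.482, -0.615, 0.616]
ft_force: [0.4, 1.0, 0.4]
width: 88.0
```

Run:
```python
from h import *
o=snap('wrist','w4'); print(o['ee_pos'],o['qpos'].round(2),proj('wrist',[[533.7,142.6,152],[533.7,142.6,116]],o)); snap('top','t4')
print(rel([533.7,142.6,123],dn(45)))
```

```text
[531.81880528 141.89047203 212.2799297 ] [ 0.24  0.33  1.8  -0.    1.01 -0.55] [[318.27705129 252.64214632]
 [317.9662495  238.55754406]]
(array([ 0.16,  8.96, -0.08]), array([-0.   ,  0.002, -0.   ]))
```

View pics/w4.png

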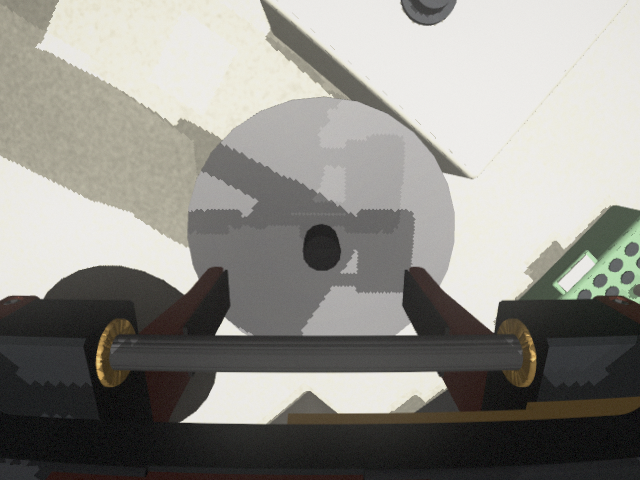

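View pics/t4.png

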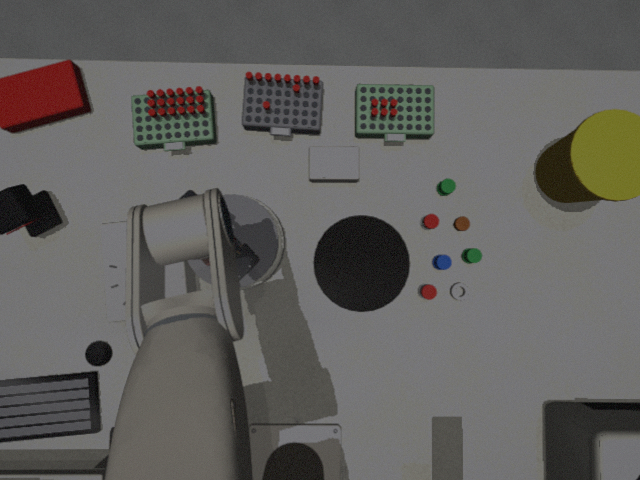

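Call:
carry_out(
  delta_pos=[
    [0.25,3,-0.1],
    [0.25,6,-0.1],
    [0.25,8.5,-0.1],
    [0.25,9,-0.1],
    [0.25,9,-0.1],
    [0.25,9,-0.1],
  ],
  rotation=[
    [0,0,0],
    [0,0,0],
    [0,0,0],
    [0,0,0],
    [0,0,0],
    [0,0,0],
  ],
)

```text
t: 5.87
ee_pos: [535.2, 142.9, 123.4]
orientation: [-1.482, -0.615, 0.614]
ft_force: [-0.1, -0.4, 0.4]
width: 87.9
```

Call:
carry_out(
  delta_pos=[
    [0,0,0],
    [0,0,0],
    [0,0,0],
    [0,0,0],
    [0,0,0],
    [0,0,0],
    [0,0,0],
    [0,0,0],
    [0,0,0],
    [0,0,0],
    [0,0,0],
    [0,0,0],
  ],
  rotation=[
    [0,0,0],
    [0,0,0],
    [0,0,0],
    [0,0,0],
    [0,0,0],
    [0,0,0],
    [0,0,0],
    [0,0,0],
    [0,0,0],
    [0,0,0],
    [0,0,0],
    [0,0,0],
  ],
  hand=255,
)

```text
t: 6.87
ee_pos: [534.8, 142.8, 122.6]
orientation: [-1.482, -0.615, 0.614]
ft_force: [1.0, 0.9, -0.5]
width: 25.7
```

Run:
```python
from h import *
o=snap('wrist','w5'); print(o['ee_pos'],o['orientation'],o['ft_force'],o['width'],rel([o['ee_pos'][0],o['ee_pos'][1],180]))
```

```text
[534.82732706 142.75091617 122.62630723] [-1.48199938 -0.61454703  0.61425785] [ 0.95379145  0.87825007 -0.5230413 ] 25.694819950833953 (array([ 0.  , -5.74, -0.  ]), None)
```

View pics/w5.png

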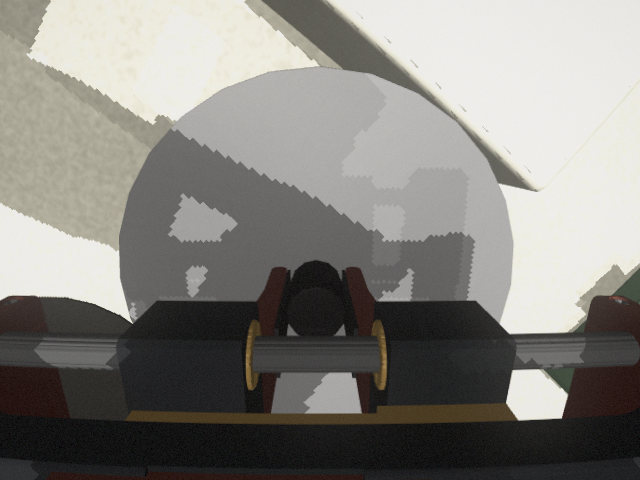

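Run:
```python
from h import *
from scipy.optimize import least_squares
o=ctrl.get_obs()
pts=[(120,245),(513,245),(316,67),(178,131),(455,128)]
X=unproj('wrist',pts,116,o)
r=least_squares(lambda c:np.hypot(X[:,0]-c[0],X[:,1]-c[1])-c[2],[530,140,104]); print(r.x,r.fun)
d=np.array([491.2,-157.4,0])-np.array([534.8,142.8,0]);print(rel(np.array(o['ee_pos'])+d+[0,0,70]))
```

```text
[536.3319892  142.34467298 102.5393311 ] [ 0.60020443  0.18032235  1.86943216 -1.64187795 -1.00808101]
(array([-24.32,  -7.  , -18.13]), None)
```

Call:
carry_out(
  delta_pos=[
    [0,-0.7,0],
    [0,-1.5,0],
    [0,-3,0],
    [0,-5,0],
    [0,-7,0],
    [0,-8,0],
    [0,-8,0],
  ],
  rotation=[
    [0,0,0],
    [0,0,0],
    [0,0,0],
    [0,0,0],
    [0,0,0],
    [0,0,0],
    [0,0,0],
  ],
)

```text
t: 7.5
ee_pos: [536.2, 143.0, 205.4]
orientation: [-1.483, -0.618, 0.611]
ft_force: [0.3, -1.0, -3.3]
width: 25.2
```

Run:
```python
from h import *
o=snap('wrist','w6'); print(o['ee_pos'],o['ft_force'],o['width'],rel([491.2,-157.4,190]))
o=snap('side','s6')
```

```text
[536.16239522 142.98363985 205.44041785] [ 0.26915079 -0.97629514 -3.31609543] 25.23173389398329 (array([-24.35,   1.35, -18.09]), None)
```

View pics/s6.png

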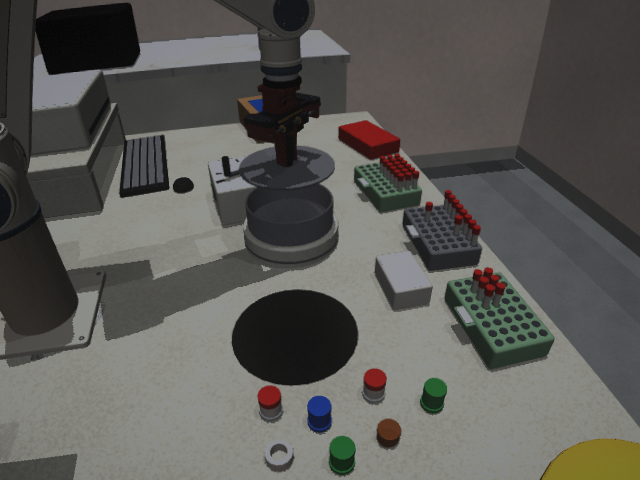

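The cover is lifted, and the tub looks empty. Over to the mat.

Call:
carry_out(
  delta_pos=[
    [-2.4,0,-1.8],
    [-5,0.2,-3.7],
    [-7.5,0.4,-5.6],
    [-10,0.6,-7.4],
    [-12.5,0.8,-9.3],
    [-15,1,-11.1],
    [-17.5,1.2,-13],
    [-20,1.3,-14.9],
    [-22.5,1.3,-16.8],
    [-24.3,1.3,-18.1],
    [-24.3,1.3,-18.1],
    [-24.3,1.3,-18.1],
  ],
  rotation=[
    [0,0,0],
    [0,0,0],
    [0,0,0],
    [0,0,0],
    [0,0,0],
    [0,0,0],
    [0,0,0],
    [0,0,0],
    [0,0,0],
    [0,0,0],
    [0,0,0],
    [0,0,0],
  ],
)

```text
t: 8.6
ee_pos: [489.9, -157.8, 188.3]
orientation: [-1.481, -0.611, 0.614]
ft_force: [-0.2, 1.4, -3.3]
width: 25.8
```

Run:
```python
from h import *
o=snap('wrist','w7'); print(o['ee_pos'],o['ft_force'],o['width'],rel([491.2,-157.4,22],dn(45)))
o=snap('top','t7')
```

```text
[ 489.94783273 -157.7982779   188.34637087] [-0.20673357  1.35379408 -3.27712262] 25.750847277351525 (array([ 0.05, 16.65, -0.14]), array([-0.002, -0.001, -0.001]))
```

View pics/w7.png

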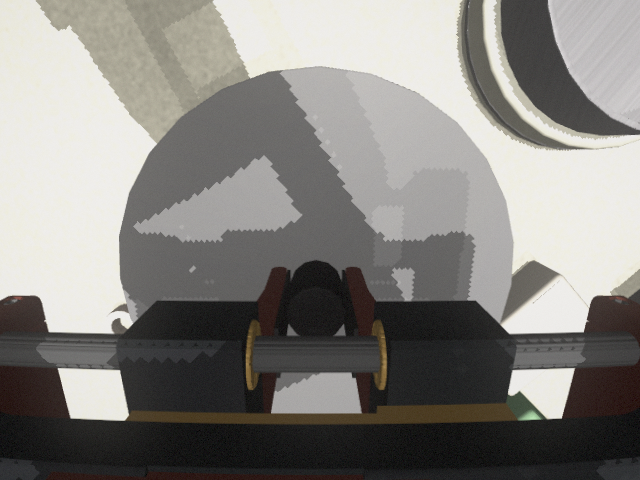

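View pics/t7.png

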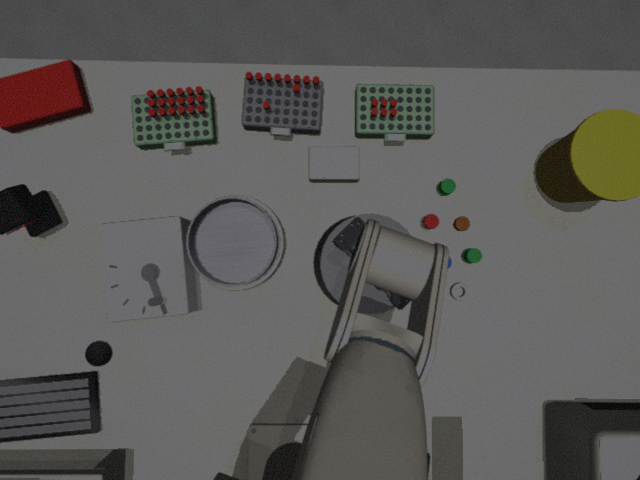

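Call:
carry_out(
  delta_pos=[
    [0,3.5,-0.1],
    [0,7,-0.1],
    [0,10.5,-0.1],
    [0,13.5,-0.1],
    [0,15.5,-0.1],
    [0,16.3,-0.1],
    [0,16.6,-0.1],
    [0,16.6,-0.1],
  ],
  rotation=[
    [0,0,0],
    [0,0,0],
    [0,0,0],
    [0,0,0],
    [0,0,0],
    [0,0,0],
    [0,0,0],
    [0,0,0],
  ],
)

```text
t: 9.37
ee_pos: [492.0, -157.2, 23.5]
orientation: [-1.481, -0.615, 0.616]
ft_force: [0.4, 0.2, -3.8]
width: 25.6
```

Run:
```python
import cv2
im=cv2.imread('pics/raw_t7.png')
a=cv2.resize(im[185:305,175:300],None,fx=5,fy=5,interpolation=2); a=cv2.convertScaleAbs(a,alpha=1.5); cv2.imwrite('pics/a7.png',a)
```

```text
(no output)
```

View pics/a7.png

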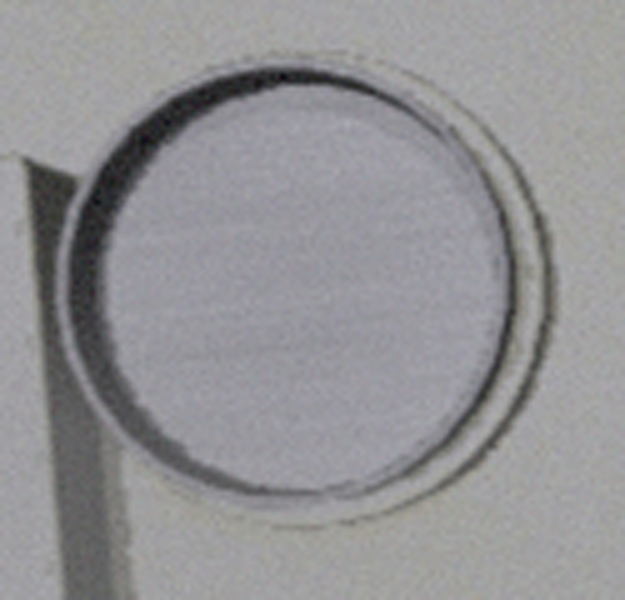

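Call:
carry_out(
  delta_pos=[
    [0,0.1,0],
    [0,0.2,0],
    [0,0.3,0],
    [0,0.3,0],
    [0,0.3,0],
    [0,0.3,0],
  ],
  rotation=[
    [0,0,0],
    [0,0,0],
    [0,0,0],
    [0,0,0],
    [0,0,0],
    [0,0,0],
  ],
)

```text
t: 9.87
ee_pos: [492.0, -158.0, 21.1]
orientation: [-1.483, -0.615, 0.614]
ft_force: [-0.0, -0.6, -4.3]
width: 25.6
```

Run:
```python
from h import *
print(unproj('top',[(287/5+175,281/5+185),(290/5+175,281/5+185)],111))
o=ctrl.get_obs();print(o['ee_pos'],o['ft_force'])
```

```text
[[535.55383531 140.50734773 111.        ]
 [535.57282255 139.18801813 111.        ]]
[ 491.95422757 -158.01343646   21.06487981] [-0.03026188 -0.6336393  -4.30706822]
```

Call:
carry_out(
  delta_pos=[
    [0,0.1,0],
    [0,0.2,0],
    [0,0.2,0],
    [0,0.2,0],
  ],
  rotation=[
    [0,0,0],
    [0,0,0],
    [0,0,0],
    [0,0,0],
  ],
)

```text
t: 10.2
ee_pos: [492.1, -158.0, 20.6]
orientation: [-1.483, -0.615, 0.614]
ft_force: [-5.5, 1.6, 20.1]
width: 25.2
```

Call:
carry_out(
  delta_pos=[
    [0,-0.1,0],
    [0,-0.1,0],
    [0,-0.1,0],
    [0,-0.1,0],
    [0,-0.1,0],
    [0,-0.1,0],
    [0,-0.1,0],
    [0,-3.5,0],
    [0,-7,0],
    [0,-10,0],
    [0,-13,0],
    [0,-13,0],
  ],
  rotation=[
    [0,0,0],
    [0,0,0],
    [0,0,0],
    [0,0,0],
    [0,0,0],
    [0,0,0],
    [0,0,0],
    [0,0,0],
    [0,0,0],
    [0,0,0],
    [0,0,0],
    [0,0,0],
  ],
  hand=0,
)

```text
t: 11.2
ee_pos: [494.9, -159.0, 153.8]
orientation: [-1.488, -0.62, 0.61]
ft_force: [0.5, -0.1, -0.3]
width: 88.1
```

Run:
```python
from h import *
o=snap('wrist','w8'); print(o['ee_pos'],o['ft_force'],o['width'],rel([426.6,-310.5,140],dn(60)))
o=snap('top','t8',(300,165,500,315),4)
```

```text
[ 494.93519911 -158.95157706  153.83188955] [ 0.51406196 -0.12664551 -0.31672479] 88.10536313128293 (array([-15.5 ,   1.14,  -5.97]), array([ 0.006, -0.261,  0.002]))
```

View pics/w8.png

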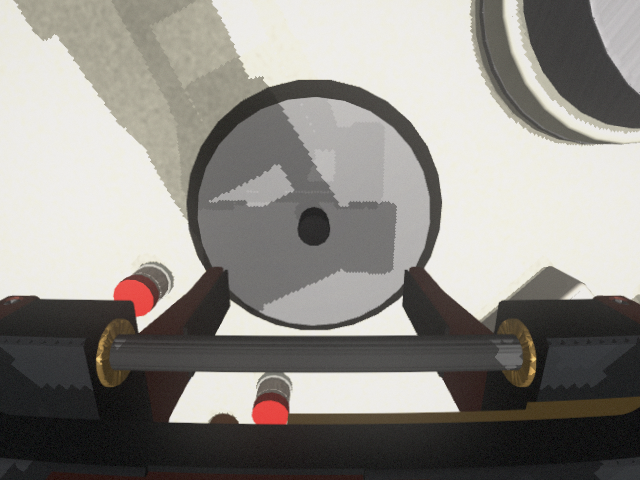

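View pics/t8.png

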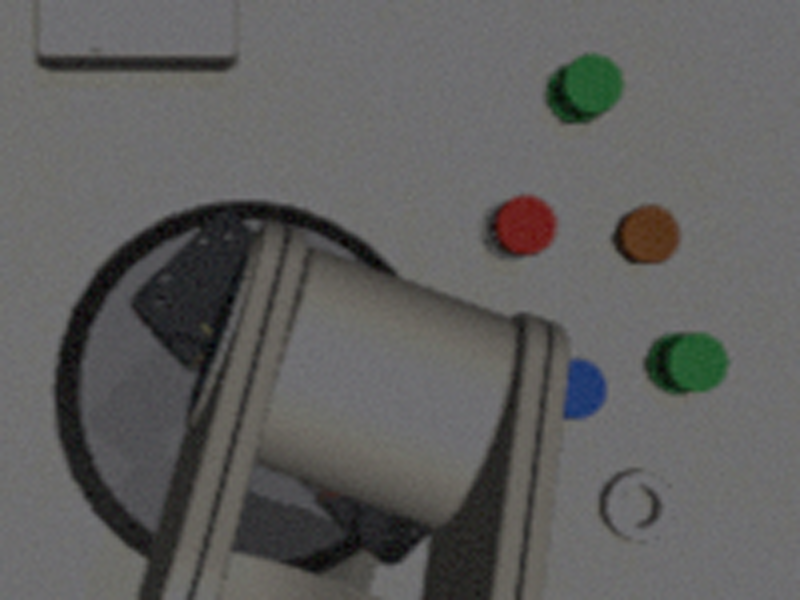

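Cover lies flat and concentric on the mat. Now the jar at (428,292) in the top view.

Run:
```python
from h import *
o=ctrl.get_obs()
print(unproj('wrist',[(136,296),(270,413)],44,o))
print(rel([427,-310.5,130],dn(60)))
```

```text
[[ 423.37292287 -303.73093617   44.        ]
 [ 584.68222398 -310.31072365   44.        ]]
(array([-15.41,   1.97,  -6.13]), array([ 0.003, -0.261,  0.001]))
```

Call:
carry_out(
  delta_pos=[
    [-3,0.3,-1.2],
    [-6,0.6,-2.4],
    [-9,1,-3.6],
    [-12,1.5,-4.8],
    [-15.4,1.9,-6.1],
    [-15.4,1.9,-6.1],
    [-15.4,1.9,-6.1],
    [-15.4,1.9,-6.1],
  ],
  rotation=[
    [0,-0.05,0],
    [0,-0.1,0],
    [0,-0.15,0],
    [0,-0.2,0],
    [0,-0.26,0],
    [0,-0.26,0],
    [0,-0.26,0],
    [0,-0.26,0],
  ],
  hand=70,
)

```text
t: 11.97
ee_pos: [425.4, -309.2, 128.4]
orientation: [-1.411, -0.812, 0.814]
ft_force: [0.5, 0.2, 0.5]
width: 63.7
```

Run:
```python
from h import *
o=snap('wrist','w9'); print(o['ee_pos'],o['width'],proj('wrist',[[427,-310.5,44],[427,-310.5,0]],o),rel([427,-310.5,12],dn(60)))
```

```text
[ 425.36299292 -309.16924048  128.38747695] 63.69462349678613 [[315.17549078 244.62722683]
 [315.20946897 230.47554488]] (array([-0.09, 11.67, -0.21]), array([-0.002, -0.002,  0.   ]))
```

View pics/w9.png

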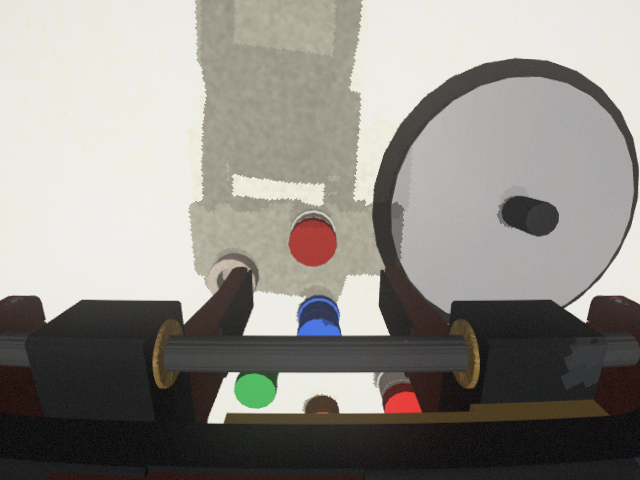

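Call:
carry_out(
  delta_pos=[
    [-0.2,3,-0.1],
    [-0.2,6.5,-0.1],
    [-0.2,9.5,-0.1],
    [-0.2,11.2,-0.1],
    [-0.2,11.7,-0.1],
    [-0.2,11.7,-0.1],
    [-0.2,11.7,-0.1],
  ],
  rotation=[
    [0,0,0],
    [0,0,0],
    [0,0,0],
    [0,0,0],
    [0,0,0],
    [0,0,0],
    [0,0,0],
  ],
)

```text
t: 12.6
ee_pos: [426.7, -311.6, 13.2]
orientation: [-1.413, -0.816, 0.815]
ft_force: [-0.6, 0.0, -0.4]
width: 63.9
```

Call:
carry_out(
  delta_pos=[
    [0,0,0],
    [0,0,0],
    [0,0,0],
    [0,0,0],
    [0,0,0],
    [0,0,0],
    [0,0,0],
    [0,0,0],
  ],
  rotation=[
    [0,0,0],
    [0,0,0],
    [0,0,0],
    [0,0,0],
    [0,0,0],
    [0,0,0],
    [0,0,0],
    [0,0,0],
  ],
  hand=255,
)

```text
t: 13.27
ee_pos: [426.3, -312.5, 13.3]
orientation: [-1.414, -0.815, 0.814]
ft_force: [-1.3, -0.1, 6.2]
width: 35.1
```

Run:
```python
from h import *
o=snap('wrist','w10'); print(o['ee_pos'],o['ft_force'],o['width'])
```

```text
[ 426.25742058 -312.51803428   13.29809023] [-1.31031231 -0.10824966  6.1979474 ] 35.12234491693816
```

View pics/w10.png

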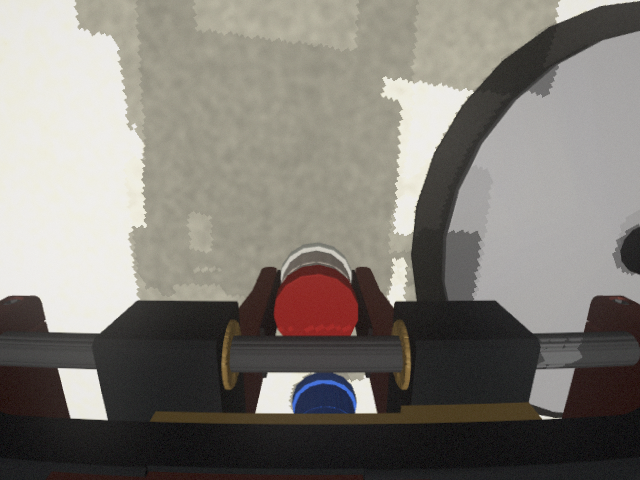

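Call:
carry_out(
  delta_pos=[
    [0,-1,0],
    [0,-3.5,0],
    [0,-7,0],
    [0,-10.5,0],
    [0,-14,0],
    [0,-17,0],
    [0,-17,0],
    [0,-17,0],
  ],
  rotation=[
    [0,0,0],
    [0,0,0],
    [0,0,0],
    [0,0,0],
    [0,0,0],
    [0,0,0],
    [0,0,0],
    [0,0,0],
  ],
)

```text
t: 13.98
ee_pos: [426.7, -312.8, 184.7]
orientation: [-1.417, -0.816, 0.814]
ft_force: [0.4, -0.4, -1.6]
width: 35.4
```

Run:
```python
from h import *
o=ctrl.get_obs(); print(o['ee_pos'],o['ft_force'],o['width'],rel([501,160,180],dn(60)))
```

```text
[ 426.65617673 -312.77830437  184.70997818] [ 0.44141286 -0.35985991 -1.63951476] 35.39057321778315 (array([44.64,  0.38, 17.26]), array([ 0.004, -0.001, -0.001]))
```

Call:
carry_out(
  delta_pos=[
    [3,0,1.1],
    [7,0,2.7],
    [11,0,4.2],
    [15,0,5.8],
    [19,0,7.3],
    [23,0,8.9],
    [27,0,10.4],
    [31,0.1,12],
    [35,0.2,13.5],
    [39,0.3,15.1],
    [42.5,0.3,16.4],
    [44.6,0.4,17.3],
  ],
  rotation=[
    [0,0,0],
    [0,0,0],
    [0,0,0],
    [0,0,0],
    [0,0,0],
    [0,0,0],
    [0,0,0],
    [0,0,0],
    [0,0,0],
    [0,0,0],
    [0,0,0],
    [0,0,0],
  ],
)

```text
t: 14.98
ee_pos: [498.7, 163.3, 176.9]
orientation: [-1.411, -0.813, 0.817]
ft_force: [0.4, -0.4, -1.4]
width: 35.0
```

Call:
carry_out(
  delta_pos=[
    [0,0,0],
    [0,0,0],
    [0,0,0],
  ],
  rotation=[
    [0,0,0],
    [0,0,0],
    [0,0,0],
  ],
)

```text
t: 15.23
ee_pos: [498.3, 159.9, 177.1]
orientation: [-1.412, -0.812, 0.818]
ft_force: [-0.5, -0.7, -1.7]
width: 35.3
```

Run:
```python
from h import *
o=snap('wrist','w11'); print(o['ee_pos'],o['ft_force'],o['width'],rel([501,160,71],dn(60)))
```

```text
[498.32192099 159.9156155  177.12035397] [-0.46647805 -0.65256547 -1.6538852 ] 35.27002017393719 (array([ 0.19, 10.65, -0.2 ]), array([-0.002, -0.002, -0.002]))
```

View pics/w11.png

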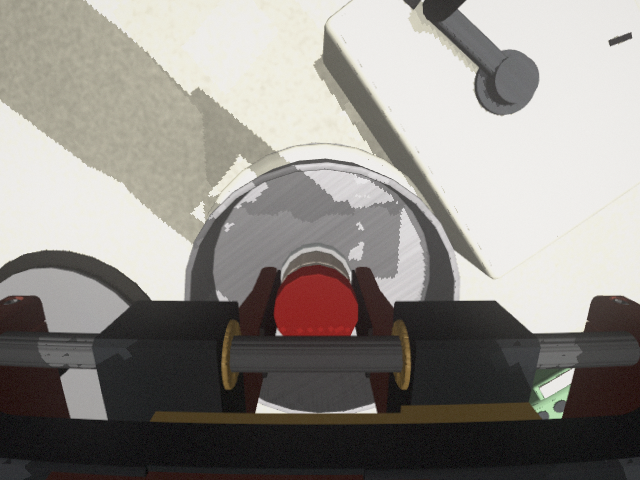

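Call:
carry_out(
  delta_pos=[
    [0.2,3,-0.2],
    [0.2,6,-0.2],
    [0.2,8.5,-0.2],
    [0.2,10,-0.2],
    [0.2,10.4,-0.2],
    [0.2,10.4,-0.2],
    [0.2,10.4,-0.2],
  ],
  rotation=[
    [0,0,0],
    [0,0,0],
    [0,0,0],
    [0,0,0],
    [0,0,0],
    [0,0,0],
    [0,0,0],
  ],
)

```text
t: 15.87
ee_pos: [502.8, 160.5, 75.1]
orientation: [-1.413, -0.814, 0.813]
ft_force: [-1.2, -1.2, -1.2]
width: 35.2
```

Call:
carry_out(
  delta_pos=[
    [0,0.1,0],
    [0,0.2,0],
    [0,0.3,0],
    [0,0.3,0],
    [0,0.3,0],
  ],
  rotation=[
    [0,0,0],
    [0,0,0],
    [0,0,0],
    [0,0,0],
    [0,0,0],
  ],
)

```text
t: 16.28
ee_pos: [502.6, 161.3, 72.0]
orientation: [-1.413, -0.815, 0.814]
ft_force: [0.0, 0.3, -1.4]
width: 35.1
```

Call:
carry_out(
  delta_pos=[
    [0,0.1,0],
    [0,0.2,0],
    [0,0.3,0],
    [0,0.35,0],
    [0,0.35,0],
    [0,0.35,0],
  ],
  rotation=[
    [0,0,0],
    [0,0,0],
    [0,0,0],
    [0,0,0],
    [0,0,0],
    [0,0,0],
  ],
)

```text
t: 16.78
ee_pos: [502.4, 161.2, 68.4]
orientation: [-1.413, -0.815, 0.815]
ft_force: [-0.8, -0.7, 3.2]
width: 35.3
```

Call:
carry_out(
  delta_pos=[
    [0,0,0],
    [0,0,0],
    [0,0,0],
    [0,0,0],
    [0,0,0],
    [0,-2,0],
    [0,-5.5,0],
    [0,-9,0],
    [0,-11,0],
    [0,-11,0],
    [0,-11,0],
  ],
  rotation=[
    [0,0,0],
    [0,0,0],
    [0,0,0],
    [0,0,0],
    [0,0,0],
    [0,0,0],
    [0,0,0],
    [0,0,0],
    [0,0,0],
    [0,0,0],
    [0,0,0],
  ],
  hand=70,
)

```text
t: 17.7
ee_pos: [503.1, 161.4, 179.1]
orientation: [-1.413, -0.817, 0.812]
ft_force: [-0.0, -0.5, -1.0]
width: 64.0
```

Run:
```python
from h import *
o=snap('wrist','w12'); print(o['ee_pos'],o['width'],rel([592.6,-316.6,150],dn(45)));snap('top','t12');
```

```text
[503.10025998 161.38841005 179.11820584] 63.97187810310802 (array([-36.81,   2.78, -31.77]), array([-0.   ,  0.261, -0.   ]))
```

View pics/w12.png

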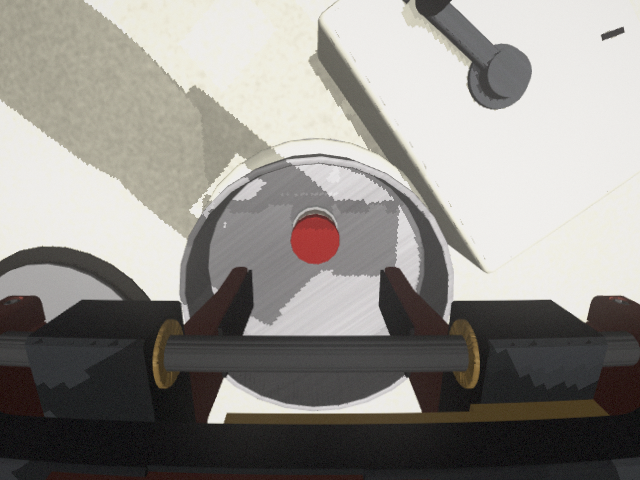

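View pics/t12.png

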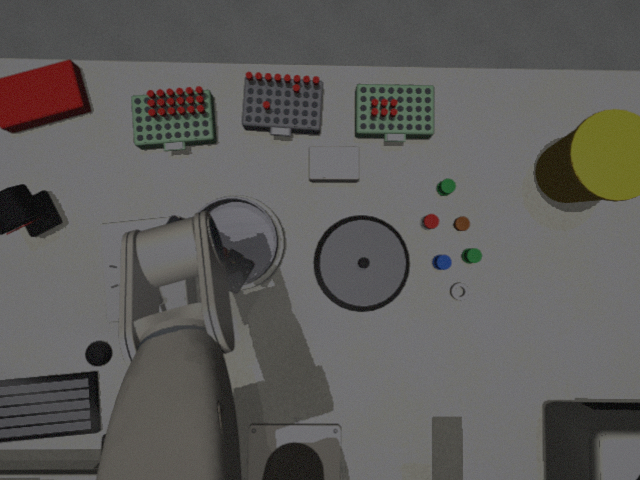

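Jar 1 stands upright in the tub. I'll fit the rim from this view, and the second jar is still at (431,221).

Run:
```python
import cv2
im=cv2.imread('pics/raw_w12.png')
cv2.imwrite('pics/c12.png',cv2.resize(im[140:420,170:470],None,fx=2.1,fy=2.1,interpolation=2))
```

```text
(no output)
```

View pics/c12.png

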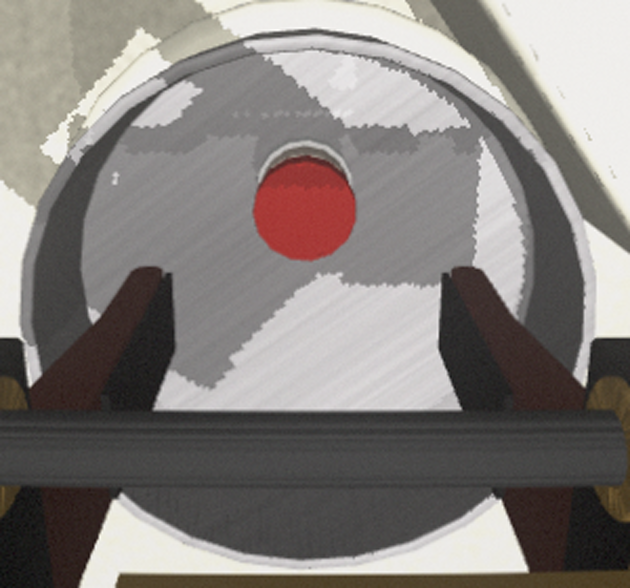

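Run:
```python
from h import *
from scipy.optimize import least_squares
o=ctrl.get_obs()
P=np.array([(22,290),(50,185),(594,290),(572,200),(312,568),(180,530),(450,528)])/2.1+[170,140]
X=unproj('wrist',P,111,o)
for Rr in (None,100):
    f=lambda c:np.hypot(X[:,0]-c[0],X[:,1]-c[1])-(c[2] if Rr is None else Rr)
    r=least_squares(f,[535,140,100]); print(r.x.round(1),r.fun.round(1))
im=cv2.imread('pics/raw_t7.png')
P=np.array([(58,270),(68,210),(150,95),(75,350),(130,440),(180,477),(260,503),(350,497)])/5+[175,185]
X=unproj('top',P,111)
for Rr in (None,100):
    f=lambda c:np.hypot(X[:,0]-c[0],X[:,1]-c[1])-(c[2] if Rr is None else Rr)
    r=least_squares(f,[535,140,100]); print(r.x.round(1),r.fun.round(1))
```

```text
[532.2 144.1  96.7] [ 0.4  0.2  0.1 -0.4  2.  -2.1 -0.3]
[530.7 145.  100. ] [-3.1 -3.9 -3.4 -4.4  0.5 -3.9 -2.1]
[539.3 138.2 101.9] [ 0.9  0.8 -0.6 -1.1 -0.2 -0.   0.1  0.2]
[538.1 140.3 100. ] [ 0.8  1.   0.9 -1.6 -0.6 -0.1  0.6  1.6]
```

Call:
carry_out(
  delta_pos=[
    [-3.1,0.2,-2.6],
    [-6.2,0.5,-5.3],
    [-9.3,0.8,-8],
    [-12.4,1,-10.6],
    [-15.4,1.3,-13.2],
    [-18.4,1.6,-15.9],
    [-21.5,1.8,-18.5],
    [-24.5,2,-21.2],
    [-27.6,2.2,-23.8],
    [-30.7,2.5,-26.5],
    [-33.8,2.7,-29.1],
    [-36.8,2.8,-31.8],
  ],
  rotation=[
    [0,0,0],
    [0,0,0],
    [0,0,0],
    [0,0,0],
    [0,0.05,0],
    [0,0.1,0],
    [0,0.15,0],
    [0,0.2,0],
    [0,0.25,0],
    [0,0.26,0],
    [0,0.26,0],
    [0,0.26,0],
  ],
)

```text
t: 18.8
ee_pos: [591.8, -318.1, 147.2]
orientation: [-1.479, -0.611, 0.616]
ft_force: [0.9, 1.1, -0.4]
width: 63.3
```

Call:
carry_out(
  delta_pos=[
    [0,0,0],
    [0,0,0],
    [0,0,0],
  ],
  rotation=[
    [0,0,0],
    [0,0,0],
    [0,0,0],
  ],
)

```text
t: 19.05
ee_pos: [591.9, -315.7, 148.0]
orientation: [-1.479, -0.612, 0.615]
ft_force: [-0.4, -0.3, 0.1]
width: 63.6
```

Run:
```python
from h import *
o=snap('wrist','w13'); print(o['ee_pos'],o['width'],proj('wrist',[[592.6,-316.6,44]],o),rel([592.6,-316.6,12],dn(45)))
```

```text
[ 591.91804108 -315.74504515  147.96442075] 63.63519451727544 [[315.46421905 236.77549083]] (array([-0.07, 13.65, -0.18]), array([-0.003,  0.001, -0.001]))
```

View pics/w13.png

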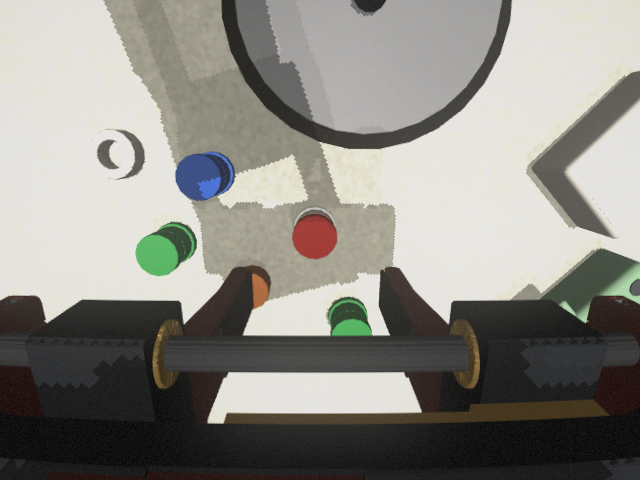

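Call:
carry_out(
  delta_pos=[
    [-0.1,3.5,-0.2],
    [-0.1,7,-0.2],
    [-0.1,10.5,-0.2],
    [-0.1,13,-0.2],
    [-0.1,13.6,-0.2],
    [-0.1,13.6,-0.2],
    [-0.1,13.6,-0.2],
  ],
  rotation=[
    [0,0,0],
    [0,0,0],
    [0,0,0],
    [0,0,0],
    [0,0,0],
    [0,0,0],
    [0,0,0],
  ],
)

```text
t: 19.68
ee_pos: [594.6, -318.0, 15.0]
orientation: [-1.482, -0.616, 0.615]
ft_force: [-0.0, 0.3, 0.2]
width: 63.9
```

Call:
carry_out(
  delta_pos=[
    [0,0,0],
    [0,0,0],
    [0,0,0],
    [0,0,0],
    [0,0,0],
    [0,0,0],
    [0,0,0],
    [0,0,0],
  ],
  rotation=[
    [0,0,0],
    [0,0,0],
    [0,0,0],
    [0,0,0],
    [0,0,0],
    [0,0,0],
    [0,0,0],
    [0,0,0],
  ],
  hand=255,
)

```text
t: 20.35
ee_pos: [594.4, -319.1, 15.1]
orientation: [-1.483, -0.615, 0.614]
ft_force: [-1.0, 0.1, 6.6]
width: 35.2
```

Call:
carry_out(
  delta_pos=[
    [0,-1,0],
    [0,-3.5,0],
    [0,-7,0],
    [0,-10.5,0],
    [0,-14,0],
    [0,-17,0],
    [0,-17,0],
    [0,-17,0],
  ],
  rotation=[
    [0,0,0],
    [0,0,0],
    [0,0,0],
    [0,0,0],
    [0,0,0],
    [0,0,0],
    [0,0,0],
    [0,0,0],
  ],
)

```text
t: 21.02
ee_pos: [594.9, -319.3, 186.8]
orientation: [-1.485, -0.617, 0.613]
ft_force: [-0.1, -0.5, -1.1]
width: 35.2
```

Run:
```python
from h import *
o=snap('wrist','w14'); print(o['ee_pos'],o['width'],o['ft_force'],rel([570,121,180],dn(60)))
```

```text
[ 594.9172499  -319.25838305  186.79068867] 35.239829401325395 [-0.09333472 -0.46618668 -1.13683165] (array([29.42,  0.45, 32.75]), array([ 0.001, -0.261,  0.   ]))
```

View pics/w14.png

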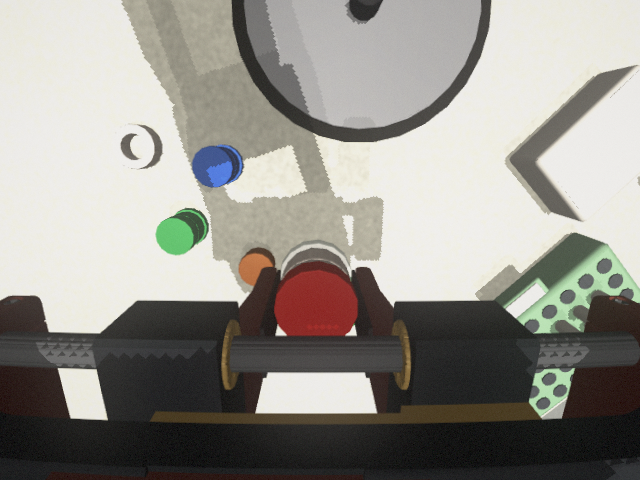

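Call:
carry_out(
  delta_pos=[
    [1.5,0,1.7],
    [4,0,4.5],
    [6.6,0,7.4],
    [9.2,0,10.3],
    [11.8,0,13.2],
    [14.4,0,16.1],
    [17,0.1,19],
    [19.6,0.2,21.9],
    [22.2,0.3,24.8],
    [24.8,0.4,27.7],
    [27.4,0.4,30.6],
    [29.4,0.4,32.7],
  ],
  rotation=[
    [0,0,0],
    [0,0,0],
    [0,-0.03,0],
    [0,-0.06,0],
    [0,-0.09,0],
    [0,-0.12,0],
    [0,-0.15,0],
    [0,-0.18,0],
    [0,-0.21,0],
    [0,-0.24,0],
    [0,-0.26,0],
    [0,-0.26,0],
  ],
)

```text
t: 22.07
ee_pos: [568.2, 122.9, 178.0]
orientation: [-1.41, -0.813, 0.819]
ft_force: [-0.1, -1.0, -0.2]
width: 35.2
```

Call:
carry_out(
  delta_pos=[
    [0,0,0],
    [0,0,0],
    [0,0,0],
  ],
  rotation=[
    [0,0,0],
    [0,0,0],
    [0,0,0],
  ],
)

```text
t: 22.32
ee_pos: [569.3, 119.9, 178.7]
orientation: [-1.412, -0.813, 0.817]
ft_force: [0.9, -0.6, 0.4]
width: 35.8
```

Run:
```python
from h import *
o=snap('wrist','w15'); print(o['ee_pos'],o['width'],o['ft_force'],rel([570,121,75],dn(60)))
```

```text
[569.33703345 119.89735309 178.70123603] 35.817289147523816 [ 0.85585747 -0.60767054  0.37176852] (array([ 0.18, 10.4 ,  0.03]), array([-0.002, -0.002, -0.002]))
```

View pics/w15.png

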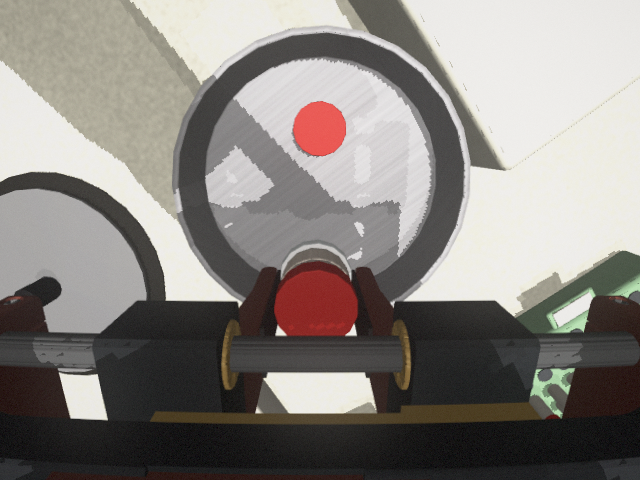

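Call:
carry_out(
  delta_pos=[
    [0.1,3,0],
    [0.1,6,0],
    [0.1,8.5,0],
    [0.1,10,0],
    [0.1,10.5,0],
    [0.1,10.5,0],
    [0.1,10.5,0],
  ],
  rotation=[
    [0,0,0],
    [0,0,0],
    [0,0,0],
    [0,0,0],
    [0,0,0],
    [0,0,0],
    [0,0,0],
  ],
)

```text
t: 22.95
ee_pos: [571.3, 120.4, 75.5]
orientation: [-1.413, -0.814, 0.814]
ft_force: [0.1, -0.5, 0.3]
width: 35.1
```

Call:
carry_out(
  delta_pos=[
    [0,0.1,0],
    [0,0.2,0],
    [0,0.3,0],
    [0,0.3,0],
    [0,0.3,0],
  ],
  rotation=[
    [0,0,0],
    [0,0,0],
    [0,0,0],
    [0,0,0],
    [0,0,0],
  ],
)

```text
t: 23.37
ee_pos: [571.1, 121.4, 72.6]
orientation: [-1.413, -0.815, 0.814]
ft_force: [-0.8, -0.1, 0.1]
width: 35.4
```

Run:
```python
import cv2
im=cv2.imread('pics/raw_w15.png')
cv2.imwrite('pics/c15.png',cv2.resize(im[15:305,160:480],None,fx=2,fy=2,interpolation=2))
```

```text
(no output)
```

View pics/c15.png

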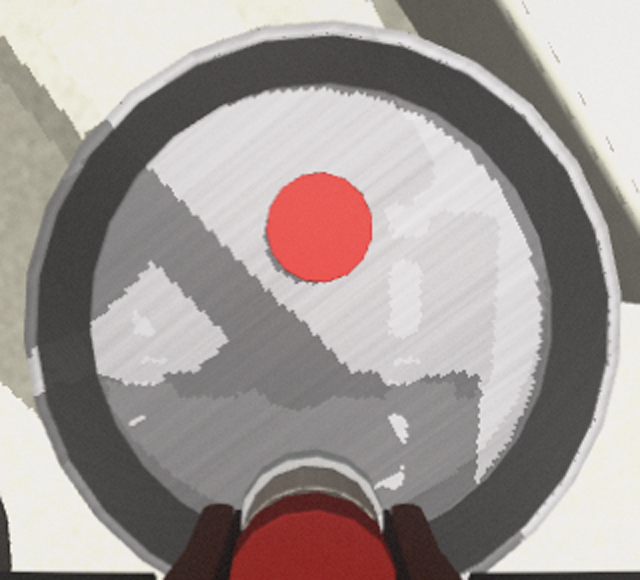

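Run:
```python
from h import *
from scipy.optimize import least_squares
o=dict(ee_pos=[569.337,119.897,178.70],orientation=[-1.412,-0.813,0.817])
P=np.array([(25,310),(617,295),(325,22),(106,118),(525,105),(525,545),(150,570),(600,390)])/2+[160,15]
X=unproj('wrist',P,111,o)
for Rr in (None,100):
    f=lambda c:np.hypot(X[:,0]-c[0],X[:,1]-c[1])-(c[2] if Rr is None else Rr)
    r=least_squares(f,[535,140,100]); print(r.x.round(1),r.fun.round(1))
```

```text
[536.6 141.7  98.5] [-0.9  0.5  1.  -0.3  0.6  1.9  0.4 -3.1]
[536.9 141.2 100. ] [-2.6 -0.5  0.1 -1.6 -0.2  0.3 -1.7 -4.3]
```

Call:
carry_out(
  delta_pos=[
    [0,0.1,0],
    [0,0.2,0],
    [0,0.25,0],
    [0,0.25,0],
    [0,0.25,0],
  ],
  rotation=[
    [0,0,0],
    [0,0,0],
    [0,0,0],
    [0,0,0],
    [0,0,0],
  ],
)

```text
t: 23.78
ee_pos: [571.0, 121.3, 70.1]
orientation: [-1.413, -0.815, 0.814]
ft_force: [-1.4, -0.6, 5.5]
width: 35.0
```

Call:
carry_out(
  delta_pos=[
    [0,0,0],
    [0,0,0],
    [0,0,0],
    [0,0,0],
    [0,0,0],
    [0,-2,0],
    [0,-5.5,0],
    [0,-9,0],
    [0,-11,0],
    [0,-11,0],
    [0,-11,0],
  ],
  rotation=[
    [0,0,0],
    [0,0,0],
    [0,0,0],
    [0,0,0],
    [0,0,0],
    [0,0,0],
    [0,0,0],
    [0,0,0],
    [0,0,0],
    [0,0,0],
    [0,0,0],
  ],
  hand=70,
)

```text
t: 24.7
ee_pos: [571.5, 121.4, 180.8]
orientation: [-1.414, -0.817, 0.813]
ft_force: [-0.4, -0.1, -1.1]
width: 63.9
```

Run:
```python
from h import *
o=snap('wrist','w16'); print(o['ee_pos'],o['width'],rel([492,-158,150],dn(45)));snap('top','t16');
```

```text
[571.54205426 121.36370724 180.80340814] 63.85548929025465 (array([-28.1 ,   2.94,  -7.19]), array([ 0.   ,  0.261, -0.   ]))
```

View pics/w16.png

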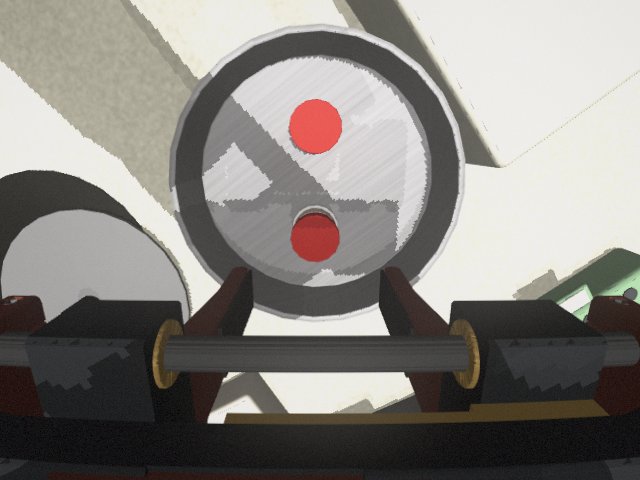

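View pics/t16.png

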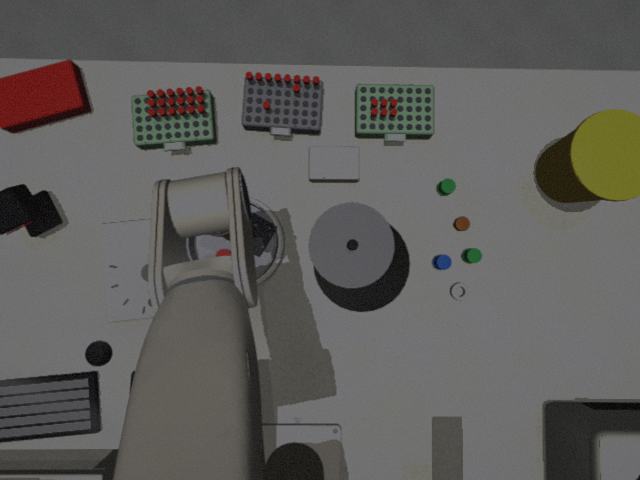

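Both jars are upright in the tub. The cover has been knocked aside: its knob is now at about (352,244) in the top view. Going over there to measure it.

Run:
```python
from h import *
snap('top','t17',(290,180,430,320),4.2)
print(unproj('top',[(352.5,244.5)],[53]))
```

```text
[[ 534.44561637 -129.7709958    53.        ]]
```

View pics/t17.png

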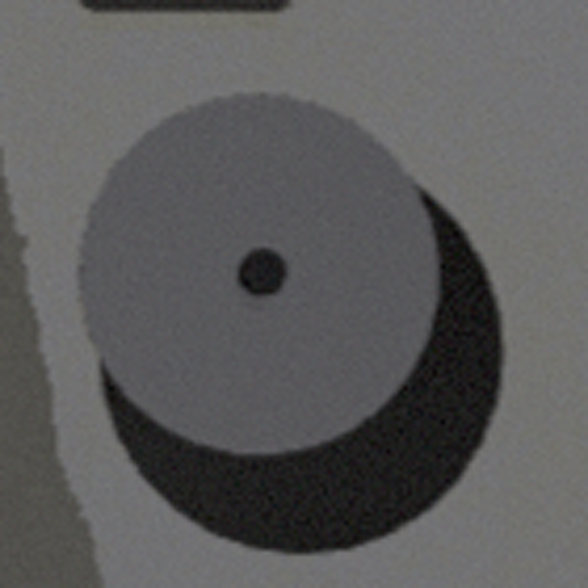

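Run:
```python
from h import *
print(rel([534.4,-129.8,130],dn(45)))
```

```text
(array([-23.48,   4.84,  -9.51]), array([-0.002,  0.261, -0.002]))
```

Call:
carry_out(
  delta_pos=[
    [-3,0,-1.2],
    [-6.5,0,-2.6],
    [-10,0,-4],
    [-13.5,0.8,-5.5],
    [-17,2,-6.9],
    [-20.5,3.5,-8.3],
    [-23.5,4.8,-9.5],
    [-23.5,4.8,-9.5],
    [-23.5,4.8,-9.5],
    [-23.5,4.8,-9.5],
  ],
  rotation=[
    [0,0.05,0],
    [0,0.1,0],
    [0,0.15,0],
    [0,0.2,0],
    [0,0.26,0],
    [0,0.26,0],
    [0,0.26,0],
    [0,0.26,0],
    [0,0.26,0],
    [0,0.26,0],
  ],
  hand=0,
)

```text
t: 25.68
ee_pos: [534.8, -129.3, 130.7]
orientation: [-1.481, -0.612, 0.615]
ft_force: [0.2, 0.2, 0.6]
width: 87.4
```

Run:
```python
from h import *
o=snap('wrist','w18'); print(o['ee_pos'],o['width'],rel([534.4,-129.8,21],dn(45)),proj('wrist',[[534.4,-129.8,53],[534.4,-129.8,17]],o))
```

```text
[ 534.78192326 -129.34996511  130.69536807] 87.38379999518544 (array([-1.200e-01,  1.102e+01, -1.000e-02]), array([-0.001,  0.001, -0.   ])) [[314.75976843 244.4547686 ]
 [314.90891784 232.2705906 ]]
```

View pics/w18.png

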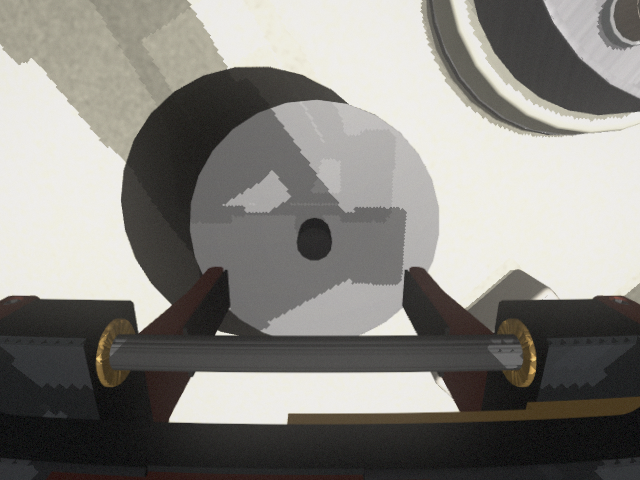

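Call:
carry_out(
  delta_pos=[
    [-0.1,3,0],
    [-0.1,6,0],
    [-0.1,9,0],
    [-0.1,10.7,0],
    [-0.1,10.9,0],
    [-0.1,10.9,0],
    [-0.1,10.9,0],
  ],
  rotation=[
    [0,0,0],
    [0,0,0],
    [0,0,0],
    [0,0,0],
    [0,0,0],
    [0,0,0],
    [0,0,0],
  ],
)

```text
t: 26.32
ee_pos: [535.6, -129.8, 23.7]
orientation: [-1.483, -0.616, 0.615]
ft_force: [1.1, -0.1, 0.3]
width: 87.5
```

Call:
carry_out(
  delta_pos=[
    [0,0,0],
    [0,0,0],
    [0,0,0],
    [0,0,0],
    [0,0,0],
    [0,0,0],
    [0,0,0],
    [0,0,0],
    [0,0,0],
    [0,0,0],
    [0,0,0],
    [0,0,0],
  ],
  rotation=[
    [0,0,0],
    [0,0,0],
    [0,0,0],
    [0,0,0],
    [0,0,0],
    [0,0,0],
    [0,0,0],
    [0,0,0],
    [0,0,0],
    [0,0,0],
    [0,0,0],
    [0,0,0],
  ],
  hand=255,
)

```text
t: 27.32
ee_pos: [534.6, -130.5, 22.6]
orientation: [-1.482, -0.614, 0.615]
ft_force: [-0.4, -0.8, -0.5]
width: 25.4
```

Run:
```python
from h import *
o=snap('wrist','w19'); print(o['ee_pos'],o['ft_force'],o['width'])
```

```text
[ 534.58832572 -130.45822414   22.61812912] [-0.35779891 -0.79532136 -0.48896525] 25.357101496175094
```

View pics/w19.png

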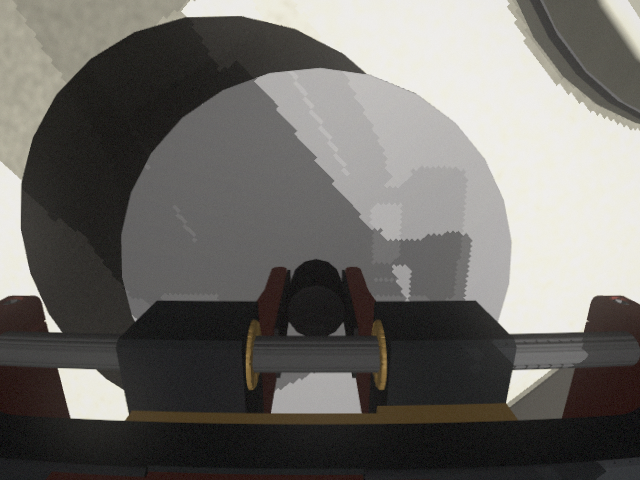

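The grasp matches the first one. Lifting the cover and taking it back over the tub.

Call:
carry_out(
  delta_pos=[
    [0,-0.7,0],
    [0,-2,0],
    [0,-5,0],
    [0,-8.5,0],
    [0,-12,0],
    [0,-15.5,0],
    [0,-18,0],
    [0,-18,0],
    [0,-18,0],
  ],
  rotation=[
    [0,0,0],
    [0,0,0],
    [0,0,0],
    [0,0,0],
    [0,0,0],
    [0,0,0],
    [0,0,0],
    [0,0,0],
    [0,0,0],
  ],
)

```text
t: 28.12
ee_pos: [535.3, -130.5, 204.7]
orientation: [-1.484, -0.617, 0.612]
ft_force: [0.0, 1.1, -3.6]
width: 25.2
```

Run:
```python
from h import *
o=snap('wrist','w20'); print(o['ee_pos'],o['ft_force'],o['width'],rel([535.3,142.5,195],dn(45)))
```

```text
[ 535.26415112 -130.54781392  204.68497678] [ 0.00984727  1.07262745 -3.63073916] 25.15196272585301 (array([19.38,  0.79, 19.19]), array([0.   , 0.001, 0.   ]))
```

Call:
carry_out(
  delta_pos=[
    [1.2,0,1.2],
    [3.3,0,3.3],
    [5.5,0,5.5],
    [7.7,0,7.6],
    [9.9,0,9.8],
    [12.1,0,12],
    [14.3,0,14.2],
    [16.5,0.2,16.3],
    [18.3,0.4,18.1],
    [19.4,0.6,19.2],
    [19.4,0.6,19.2],
    [19.4,0.6,19.2],
  ],
  rotation=[
    [0,0,0],
    [0,0,0],
    [0,0,0],
    [0,0,0],
    [0,0,0],
    [0,0,0],
    [0,0,0],
    [0,0,0],
    [0,0,0],
    [0,0,0],
    [0,0,0],
    [0,0,0],
  ],
)

```text
t: 29.17
ee_pos: [534.3, 142.8, 194.6]
orientation: [-1.481, -0.613, 0.619]
ft_force: [-1.0, -0.4, -4.7]
width: 25.2
```

Run:
```python
from h import *
o=snap('wrist','w21'); print(o['ee_pos'],o['ft_force'],o['width'],rel([535.3,142.5,135],dn(45)));snap('side','s21',(200,100,380,280),3.3)
```

```text
[534.32503623 142.78759696 194.55913198] [-0.97818453 -0.42465305 -4.68881325] 25.245097989779072 (array([ 0.09,  6.  , -0.03]), array([-0.002,  0.001, -0.003]))
```

View pics/s21.png

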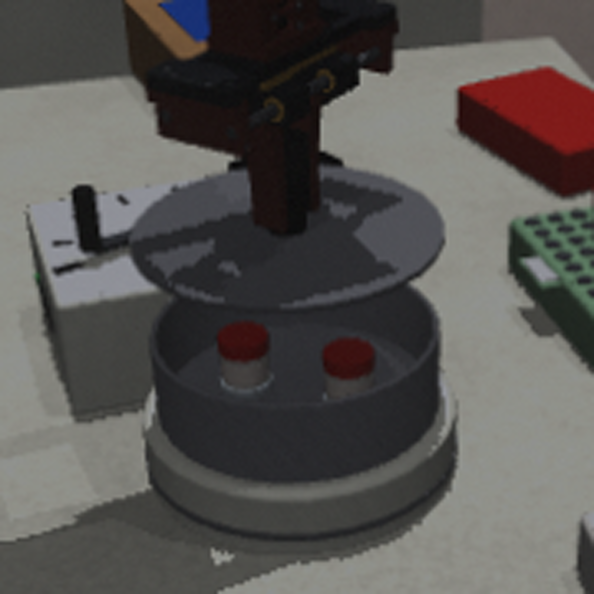

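Jars upright, cover level above the rim. Lowering it.

Call:
carry_out(
  delta_pos=[
    [0.05,2,0],
    [0.05,4,0],
    [0.05,5.5,0],
    [0.05,5.9,0],
    [0.05,5.9,0],
    [0.05,5.9,0],
    [0.05,5.9,0],
  ],
  rotation=[
    [0,0,0],
    [0,0,0],
    [0,0,0],
    [0,0,0],
    [0,0,0],
    [0,0,0],
    [0,0,0],
  ],
)

```text
t: 29.85
ee_pos: [537.0, 142.6, 138.6]
orientation: [-1.482, -0.615, 0.613]
ft_force: [0.0, 0.1, -3.1]
width: 25.8
```

Run:
```python
from h import *
print(rel([535.2,142.5,126],dn(45)),ctrl.get_obs()['ee_pos'])
```

```text
(array([-0.14,  1.26,  0.12]), array([0.001, 0.   , 0.001])) [537.02666633 142.6204357  138.6383983 ]
```

Call:
carry_out(
  delta_pos=[
    [-0.1,0.2,0.1],
    [-0.1,0.4,0.1],
    [-0.1,0.6,0.1],
    [-0.1,0.8,0.1],
    [-0.1,0.9,0.1],
    [-0.1,0.9,0.1],
    [-0.1,0.9,0.1],
  ],
  rotation=[
    [0,0,0],
    [0,0,0],
    [0,0,0],
    [0,0,0],
    [0,0,0],
    [0,0,0],
    [0,0,0],
  ],
)

```text
t: 30.43
ee_pos: [534.8, 142.9, 128.6]
orientation: [-1.482, -0.614, 0.615]
ft_force: [-0.2, 0.2, -2.5]
width: 25.5
```

Call:
carry_out(
  delta_pos=[
    [0,0.1,0],
    [0,0.2,0],
    [0,0.3,0],
    [0,0.3,0],
    [0,0.3,0],
  ],
  rotation=[
    [0,0,0],
    [0,0,0],
    [0,0,0],
    [0,0,0],
    [0,0,0],
  ],
)

```text
t: 30.85
ee_pos: [534.8, 142.8, 125.6]
orientation: [-1.482, -0.614, 0.615]
ft_force: [0.8, -0.0, -4.5]
width: 25.5
```

Call:
carry_out(
  delta_pos=[
    [0,0.05,0],
    [0,0.1,0],
    [0,0.15,0],
    [0,0.15,0],
    [0,0.15,0],
  ],
  rotation=[
    [0,0,0],
    [0,0,0],
    [0,0,0],
    [0,0,0],
    [0,0,0],
  ],
)

```text
t: 31.27
ee_pos: [534.9, 142.9, 124.6]
orientation: [-1.482, -0.615, 0.614]
ft_force: [-2.4, -0.6, 2.8]
width: 25.3
```

Contact came exactly at the expected seating height (124.6). Releasing and lifting.

Call:
carry_out(
  delta_pos=[
    [0,0,0],
    [0,0,0],
    [0,0,0],
    [0,0,0],
    [0,0,0],
    [0,0,0],
    [0,-2,0],
    [0,-5,0],
    [0,-8,0],
    [0,-10,0],
    [0,-10,0],
    [0,-10,0],
  ],
  rotation=[
    [0,0,0],
    [0,0,0],
    [0,0,0],
    [0,0,0],
    [0,0,0],
    [0,0,0],
    [0,0,0],
    [0,0,0],
    [0,0,0],
    [0,0,0],
    [0,0,0],
    [0,0,0],
  ],
  hand=0,
)

```text
t: 32.27
ee_pos: [535.5, 143.0, 225.1]
orientation: [-1.482, -0.617, 0.612]
ft_force: [-0.3, -0.0, 0.9]
width: 87.4
```

Run:
```python
from h import *
o=snap('wrist','w22'); print(o['ee_pos'],o['width'],rel([403.5,297.5,200],dn(90)));snap('side','s22',(200,100,380,280),3.3)
```

```text
[535.45829628 143.00733117 225.11936884] 87.39901834680751 (array([ 1.69,  2.38, 20.2 ]), array([-0.   , -0.785, -0.   ]))
```

View pics/s22.png

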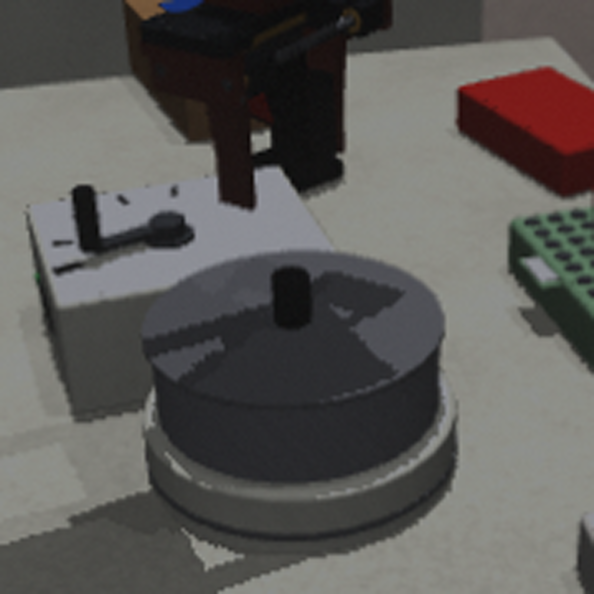

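View pics/w22.png

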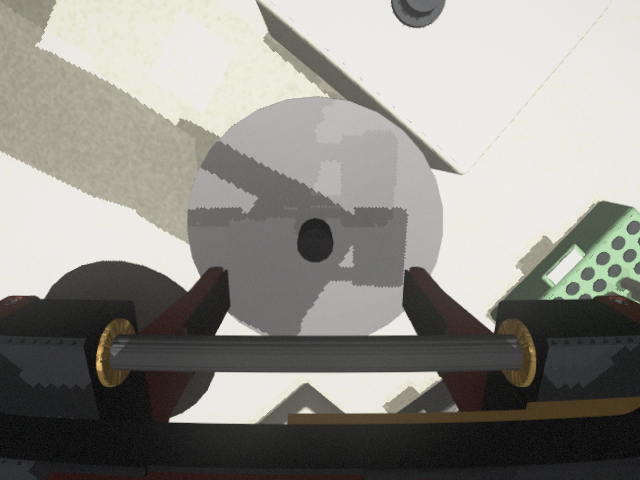

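Cover looks seated and level. Before swinging the lever I'll check its present angle carefully.

Run:
```python
import cv2
im=cv2.imread('pics/raw_w3.png')
cv2.imwrite('pics/c3.png',cv2.resize(im[170:340,230:460],None,fx=3.4,fy=3.4,interpolation=2))
from h import *
print(rel([440,310,260],dn(90)))
```

```text
(array([ 5.19, -3.69, 18.48]), array([-0.001, -0.785, -0.001]))
```

View pics/c3.png

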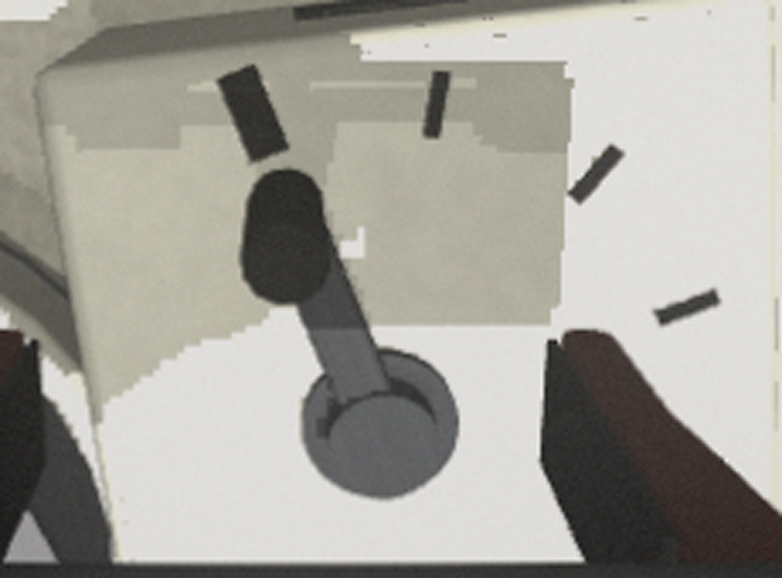

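Run:
```python
from h import *
o=dict(ee_pos=[406.99,298.23,218.86],orientation=[-1.211,-1.217,1.202])
A=lambda x,y:(x/3.4+230,y/3.4+170)
m=unproj('wrist',[A(253,113),A(437,104),A(596,174),A(687,307)],100,o)
# hinge: intersection of mark lines (each mark's two ends)
E=[((240,72),(268,157)),((442,73),(432,137)),((618,150),(574,198)),((718,296),(658,319))]
L=[]
for a,b in E:
    p,q=unproj('wrist',[A(*a),A(*b)],100,o); L.append((p[:2],(q-p)[:2]/np.linalg.norm(q-p)))
M=sum(np.eye(2)-np.outer(d,d) for p,d in L);v=sum((np.eye(2)-np.outer(d,d))@p for p,d in L)
h=np.linalg.solve(M,v);print('hinge from marks',h)
hb=unproj('wrist',[A(380,420)],100,o)[0];print('hub base',hb)
P=unproj('wrist',[A(285,203),A(287,260)],[114,160],o);print(P)
for H in(h,hb[:2]):
  ang=lambda X:np.degrees(np.arctan2(X[1]-H[1],-(X[0]-H[0])))
  print([round(ang(x),1) for x in m],[round(ang(x),1) for x in P])
```

```text
hinge from marks [467.45156447 319.04265762]
hub base [464.78656884 321.730534   100.        ]
[[403.72559174 297.42882557 114.        ]
 [403.55771975 297.82372242 160.        ]]
[np.float64(-19.5), np.float64(9.9), np.float64(38.8), np.float64(67.4)] [np.float64(-18.7), np.float64(-18.4)]
[np.float64(-21.8), np.float64(8.4), np.float64(38.5), np.float64(68.4)] [np.float64(-21.7), np.float64(-21.3)]
```

The lever was left within about 1° of the stop. Cover seated. Now moving to the post.

Call:
carry_out(
  delta_pos=[
    [0.3,0,3],
    [0.6,0,7],
    [0.9,0.5,11],
    [1.3,1,15],
    [1.6,2,19],
    [1.7,2.4,20.2],
    [1.7,2.4,20.2],
    [1.7,2.4,20.2],
    [1.7,2.4,20.2],
    [1.7,2.4,20.2],
    [1.7,2.4,20.2],
  ],
  rotation=[
    [0,-0.12,0],
    [0,-0.24,0],
    [0,-0.36,0],
    [0,-0.48,0],
    [0,-0.6,0],
    [0,-0.72,0],
    [0,-0.785,0],
    [0,-0.785,0],
    [0,-0.785,0],
    [0,-0.785,0],
    [0,-0.785,0],
  ],
)

```text
t: 33.28
ee_pos: [404.2, 297.1, 199.8]
orientation: [-1.21, -1.207, 1.208]
ft_force: [0.0, -0.4, 0.3]
width: 87.8
```

Run:
```python
from h import *
o=snap('wrist','w23'); print(o['ee_pos'],o['width'],rel([403.5,297.4,123],dn(90)),proj('wrist',[[403.5,297.4,160]],o))
```

```text
[404.2036317  297.08917286 199.81852495] 87.8302141871971 (array([0.03, 7.7 , 0.08]), array([-0.   , -0.002, -0.   ])) [[316.71905309 260.32888203]]
```

View pics/w23.png

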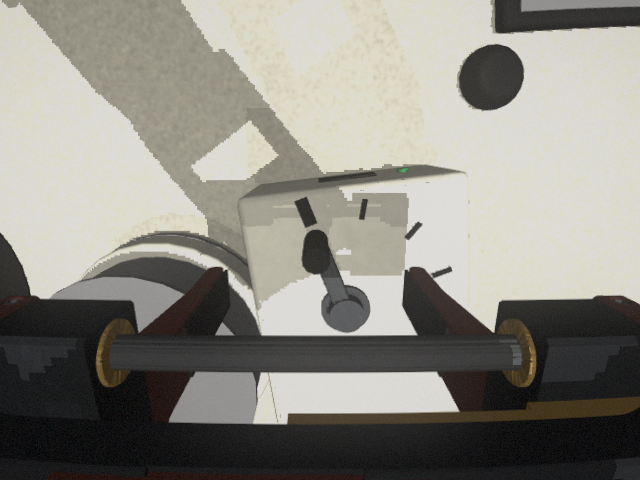

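Call:
carry_out(
  delta_pos=[
    [0,3,0],
    [0,6,0],
    [0,7.6,0],
    [0,7.6,0],
    [0,7.6,0],
  ],
  rotation=[
    [0,0,0],
    [0,0,0],
    [0,0,0],
    [0,0,0],
    [0,0,0],
  ],
)

```text
t: 33.75
ee_pos: [403.8, 297.1, 123.8]
orientation: [-1.209, -1.207, 1.21]
ft_force: [-0.6, -0.3, 0.8]
width: 87.7
```

Call:
carry_out(
  delta_pos=[
    [0,0,0],
    [0,0,0],
    [0,0,0],
    [0,0,0],
    [0,0,0],
    [0,0,0],
    [0,0,0],
    [0,0,0],
    [0,0,0],
    [0,0,0],
    [0,0,0],
    [0,0,0],
  ],
  rotation=[
    [0,0,0],
    [0,0,0],
    [0,0,0],
    [0,0,0],
    [0,0,0],
    [0,0,0],
    [0,0,0],
    [0,0,0],
    [0,0,0],
    [0,0,0],
    [0,0,0],
    [0,0,0],
  ],
  hand=255,
)

```text
t: 34.75
ee_pos: [403.7, 297.5, 124.1]
orientation: [-1.209, -1.209, 1.21]
ft_force: [-1.4, 0.1, 0.6]
width: 17.5
```

Run:
```python
from h import *
o=ctrl.get_obs();e=np.array(o['ee_pos']);print(e,o['width'])
R=Ro.from_rotvec(o['orientation'])
h=np.array([464.7,318.9]); p=e[:2]-h; 
for k in np.arange(5,61,5):
    a=np.radians(-k); q=np.array([[np.cos(a),-np.sin(a)],[np.sin(a),np.cos(a)]])@p
    print(k,(R.inv().apply(np.r_[h+q-e[:2],0])/10).round(2))
```

```text
[403.74887364 297.49575116 124.09637133] 17.475036300042326
5 [ 0.54 -0.    0.16]
10 [ 1.09 -0.    0.28]
15 [ 1.65 -0.    0.35]
20 [ 2.21 -0.    0.36]
25 [ 2.78 -0.    0.33]
30 [ 3.33 -0.    0.25]
35 [ 3.88 -0.    0.12]
40 [ 4.42 -0.   -0.05]
45 [ 4.94 -0.   -0.27]
50 [ 5.43 -0.   -0.54]
55 [ 5.91 -0.   -0.85]
60 [ 6.35 -0.   -1.2 ]
```

Call:
carry_out(
  delta_pos=[
    [0.54,0,0.16],
    [1.09,0,0.28],
    [1.65,0,0.35],
    [2.21,0,0.36],
    [2.78,0,0.33],
    [3.33,0,0.25],
    [3.88,0,0.12],
    [4.42,0,-0.05],
    [4.94,0,-0.27],
    [5.43,0,-0.54],
    [5.91,0,-0.85],
    [6.35,0,-1.2],
  ],
  rotation=[
    [0,0.04,0],
    [0,0.08,0],
    [0,0.12,0],
    [0,0.16,0],
    [0,0.2,0],
    [0,0.24,0],
    [0,0.28,0],
    [0,0.32,0],
    [0,0.36,0],
    [0,0.4,0],
    [0,0.44,0],
    [0,0.48,0],
  ],
)

```text
t: 35.75
ee_pos: [413.3, 360.5, 123.8]
orientation: [-1.399, -0.842, 0.851]
ft_force: [-8.4, -0.6, 4.2]
width: 17.3
```

Call:
carry_out(
  delta_pos=[
    [0,0,0],
    [0,0,0],
    [0,0,0],
    [0,0,0],
  ],
  rotation=[
    [0,0,0],
    [0,0,0],
    [0,0,0],
    [0,0,0],
  ],
)

```text
t: 36.08
ee_pos: [414.2, 361.4, 123.8]
orientation: [-1.397, -0.846, 0.85]
ft_force: [-5.8, 3.4, 0.7]
width: 17.6
```

Run:
```python
from h import *
o=ctrl.get_obs();e=o['ee_pos'];print(e,o['width'],o['ft_force'],np.degrees(np.arctan2(e[1]-318.9,464.7-e[0]))+19.5)
```

```text
[414.23605233 361.36542455 123.8260841 ] 17.5887436477535 [-5.76138756  3.43405474  0.7015451 ] 59.58061953556628
```

Estimated at 59.6°. Releasing and lifting.

Call:
carry_out(
  delta_pos=[
    [0,0,0],
    [0,0,0],
    [0,0,0],
    [0,0,0],
    [0,0,0],
    [0,0,0],
    [0,-3,0],
    [0,-6,0],
    [0,-9,0],
    [0,-10,0],
    [0,-10,0],
  ],
  rotation=[
    [0,0,0],
    [0,0,0],
    [0,0,0],
    [0,0,0],
    [0,0,0],
    [0,0,0],
    [0,0,0],
    [0,0,0],
    [0,0,0],
    [0,0,0],
    [0,0,0],
  ],
  hand=0,
)

```text
t: 37.0
ee_pos: [417.4, 362.3, 227.1]
orientation: [-1.398, -0.854, 0.844]
ft_force: [0.1, 0.1, -0.2]
width: 86.1
```

Run:
```python
from h import *
o=snap('wrist','w24'); print(o['ee_pos'].tolist(),o['orientation'].tolist(),o['width'])
im=cv2.imread('pics/raw_w24.png'); cv2.imwrite('pics/c24.png',cv2.resize(im[120:345,220:470],None,fx=2.6,fy=2.6,interpolation=2))
```

```text
[417.3694388722885, 362.2691705250257, 227.0500103437442] [-1.3979553575854937, -0.8535064353766926, 0.8440738199481098] 86.1299272509147
```

View pics/c24.png

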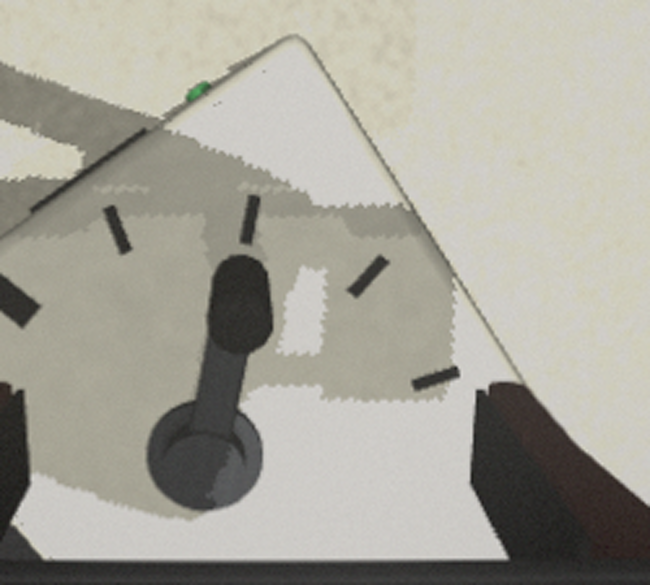

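Run:
```python
from h import *
o=dict(ee_pos=[417.37,362.27,227.05],orientation=[-1.39796,-0.85351,0.84407])
A=lambda x,y:(x/2.6+220,y/2.6+120)
E=[((110,207),(126,253)),((254,196),(246,243)),((384,258),(352,294)),((459,371),(414,385))]
L=[]
for a,b in E:
    p,q=unproj('wrist',[A(*a),A(*b)],100,o); L.append((p[:2],(q-p)[:2]/np.linalg.norm(q-p)))
M=sum(np.eye(2)-np.outer(d,d) for p,d in L);v=sum((np.eye(2)-np.outer(d,d))@p for p,d in L)
h=np.linalg.solve(M,v); hb=unproj('wrist',[A(205,455)],100,o)[0]; print(h,hb)
P=unproj('wrist',[A(241,286),A(240,322)],[114,160],o);print(P)
for H in(h,hb[:2]):
  ang=lambda X:np.degrees(np.arctan2(X[1]-H[1],-(X[0]-H[0])))
  print([round(ang(p+0),1) for p,d in L],[round(ang(x),1) for x in P])
```

```text
[465.64752299 320.40506405] [465.77020414 320.72783506 100.        ]
[[415.19381736 361.32148212 114.        ]
 [413.68862396 361.95681095 160.        ]]
[np.float64(8.9), np.float64(38.3), np.float64(68.1), np.float64(98.1)] [np.float64(39.0), np.float64(38.6)]
[np.float64(8.7), np.float64(38.1), np.float64(68.0), np.float64(98.1)] [np.float64(38.8), np.float64(38.4)]
```

The lever is within 0.5° of the 60° mark. I'll clear the arm and check the cover one last time.

Run:
```python
from h import *
print(rel([300,530,260],dn(62)))
```

```text
(array([ 9.58, -3.5 , 18.1 ]), array([0.001, 0.009, 0.002]))
```

Call:
carry_out(
  delta_pos=[
    [0,-3,0],
    [2,-3.5,3.5],
    [4,-3.5,7],
    [6,-3.5,10.5],
    [8,-3.5,14],
    [9.5,-3.5,18],
    [9.5,-3.5,18],
    [9.5,-3.5,18],
  ],
  rotation=[
    [0,0,0],
    [0,0,0],
    [0,0,0],
    [0,0,0],
    [0,0,0],
    [0,0,0],
    [0,0,0],
    [0,0,0],
  ],
)

```text
t: 37.72
ee_pos: [298.0, 528.9, 256.5]
orientation: [-1.399, -0.849, 0.855]
ft_force: [0.7, -0.5, 0.4]
width: 87.9
```

Run:
```python
from h import *
from scipy.optimize import least_squares
o=snap('top','t25'); snap('side','s25'); print(o['ee_pos'])
im=cv2.imread('pics/raw_t25.png'); cv2.imwrite('pics/c25.png',cv2.convertScaleAbs(cv2.resize(im[195:335,90:300],None,fx=3.6,fy=3.6,interpolation=2),alpha=1.5))
```

```text
[297.95530626 528.93963893 256.50418636]
```

View pics/c25.png

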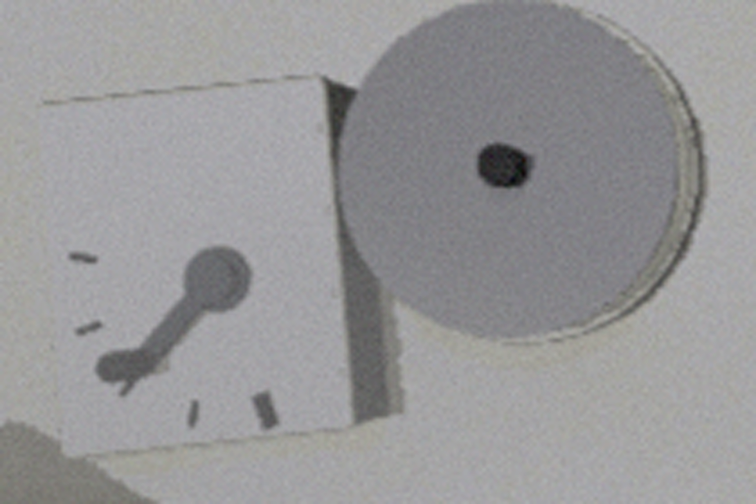

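View pics/s25.png

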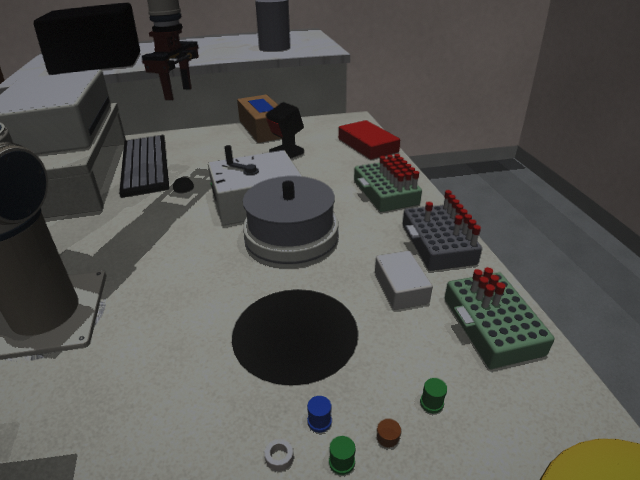

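The cover matches its starting picture to about 1 px, the lever is on the second thin mark, and the bystanders have not moved. Handing in.

```bash
python3 -c "
from workcell import ctrl
print(ctrl.close_job())"
```

```text
the job is handed in; nothing more can be done
None
```

The job is done and handed in at about 38 s of the 210 s allowed; no verdict was reported.

- **Lever to the stop:** I pinched the post and swung it until the force rose to about 10 N. A picture put it within about 1° of the thick mark.
- **Cover and jars:** I laid the cover flat on the mat and stood both red-capped jars in the tub. Two jars were present. They were upright in the last view before the cover went back on.
- **Knocked cover:** the cover was knocked about 5 cm aside on the mat while I was placing the second jar. I measured it again, regrasped it, and felt it touch down at the expected seating height.
- **Lever to 60°:** I swung the lever to the second thin mark and released it.

**Last checks:**
- The lever measured within about 0.5° of the 60° mark.
- The cover matched its starting picture to about 1 px and looked level.
- The blue and green look-alikes, tape, pot and tip box were where they started.
- The gripper was open and clear of everything.

**Disagreement:** my separate image estimates of the rim centre differed by about 6 mm. I seated the cover at the arm position recorded when I first gripped it on the tub, which lies between those estimates.

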